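Gauge the locked vice and set up the bending bar

ROBOT

A 6-joint arm with a two-finger parallel gripper is mounted at the origin on the work surface. World frame = base frame: x ahead of the robot, y to its left, z up, the work surface at z = 0. Lengths are in m, angles in degrees, forces in N, time in s.
With the tool pointing down it reaches from about 0.25 to 0.725 m from the base axis. Payload 9.7 kg.
Tool frame: the origin (TCP) lies between the finger pads; the fingertips stand 22 mm ahead of it and the grasp point (between the pads) lies 3 mm ahead of it; z points along the fingers, y is the line along which they close (so a half turn about z gives the same grasp; the last joint's range is limited). The gripper opens to 85 mm and grips with 20 to 120 N. Pads are 22 mm wide; open, the fingers measure 114 mm over their backs; the gripper's body (76 mm by 85 mm) begins 54 mm behind the grasp point. The pads swing forward as they close: fully open they stand 13 mm farther back than shut.
Start: joints at [72.88, 4.979, 10.078, 95.1, 0, 90], TCP at [0.162, 0.526, 0.253] pointing down, gripper open.
Joint ranges: [-179.16, 179.16], [-48.56, 103.87], [-65.8, 70.77], [-126.05, 130.52], [-82.76, 87.17], [-180, 180]. Speed limits (degrees/s): [127.2, 127.2, 147.25, 180, 180, 180].

INTERFACE

Orientations are given as [roll, pitch, yaw] about the fixed x, y, z axes, in that order (R = Rz(yaw) Ry(pitch) Rx(roll)).
In Python, from workcell import bot, viewer, finder gives the robot as it stands.
- The arm moves only by the tool move_arm, never from a script. Its arguments are lists of equal length, an entry for each row: "offset": the shift along the tool's x, y, z in cm, a list of three; "twist": the turn, a rotation vector about the tool's x, y, z in rad, a list of three; "grip": the opening, from 0 (shut) to 1 (fully open). In form: {"offset": [[x, y, z], ...], "twist": [[ax, ay, az], ...], "grip": [grip, ...]}. A call has 1 to 5 rows; each row shifts and turns the commanded pose from where the row before left it, along the tool's axes as they then stand; what a row does not reach is not made up. A row lasts 1/10 s, in which the tool goes at most 50 mm and 8.59 degrees, less where a joint would pass 70% of its speed; a pose out of reach is approached as far as the arm can. A call is refused whole if a number of a shift passes 5 or a number of a turn 0.15, either way. A call with a gripper value outside its range is refused whole. The fingers move at their own pace and stop on an object; "force" is the grip in N (left out, the last holds). Time passes only in rows, so rows that do not move let the fingers close. It gives the time, the measured TCP pose, the force, the opening and the grip force at its end, in the units of the state.
- bot.get_obs(): the state, without advancing time (a new reading comes with each control period).
- viewer.camera(name): name is "scene" or "top"; returns a dict with "color" (384x512x3 uint8, red, green, blue), "depth" (384x512 float32, m along the optical axis (not along the pixel's ray), 0 where there is no reading), "vfov" (degrees; the focal length in pixels is half the picture's height over the tangent of half this angle, whatever the lens; pixels are square), "cx", "cy" (the principal point, pixels), "position" and "attitude" of the camera in the world. Camera axes: x right, y down, z forward; pixel columns grow to the right and rows downward; lengths in m; the calibration is good to about 2 mm. A picture is of the moment at which its call begins.
- bot.job_done(): hands the job in; it is judged then, once.
Trained networks look in a picture, given as the dict that the camera call returned (one of the last four; its "shot" number tells which), for a name from the list of things; names that differ only in an ending like _2 or _b are one class to them, and where a whole thing is asked for, a point or a joint stands for the part that bears it (a point fixed in the world has none). Each returns a list of dicts, best first, with "p" (0 to 1); they miss things now and then, are a little off and sometimes report something else, mostly with a low value. They report only what shows in the picture. A call takes as long as a camera call. They do not tell look-alikes from the thing itself.
- finder.boxes_of(picture, thing): "position" ([column, row] in pixels, amid what is visible of it).
- finder.pinpoint(picture, thing): "position" ([column, row] in pixels: a listed point, or the origin of a listed thing).
The state is a dict: "time": time; "q": joint angles; "qd": joint speeds; "joint_efforts": joint torques, N m; "ee_pos": TCP position; "tcp_rot": TCP orientation; "wrist_force": force on the tool from outside, world axes, zero at the start; "torque": the same for the moment, N m; "opening": finger opening in m; "grasp_force": force on a finger pad.
Only numpy, scipy, OpenCV 4.12 (cv2) and the standard library are available. Lean on these libraries where they do the work, as an engineer would, in place of code of your own. Each camera call takes 0.05 s, during which the arm holds its last target. There are 200 camera calls.

TASK

The vice is locked at an unknown gap: by trying the wooden bars in it, find the thickest one that slides all the way down, and leave that bar standing fully home between the jaws, roughly centred along them. Then hang every copper clip from the tray upright astride the bar's top edge, with the other bars standing in the rack's slots at the end; do not knock over or push away the other things on the bench.

Things in the scene. Friction and masses are not known exactly. Their poses are not given: they have to be found in the camera images.
- vice: grey bench vice, bolted down: base 130 (x) by 118 (y -37 to 81) by 30 mm high; on it two steel jaws 110 mm long (x), 28 mm thick, tops 65 mm above the bench. Origin: on the bench under the FIXED jaw's face, mid-length; x along the slot, y across it. Slot from y = 0 to y = gap, floor 30 mm above the bench. Screw handle low behind the sliding jaw, out to y = 114 mm
- mouth (a point): middle of the top of the fixed jaw's face: 65 mm above the vice's origin, axes as the vice's. The sliding jaw (+y side) is locked fast; the gap is not known, the same all along: one of the four bars fits with 1.0 to 1.6 mm of play, the next thicker cannot enter. Both jaws have a 4 mm lead-in at 45 degrees along the top inner edge
- rack: dark wooden rack, fixed, 120 (x) by 230 (y) mm, with four equal slots along x for the bars, at y = -82.5, -27.5, 27.5 and 82.5 mm; slot 25 mm wide, floor 5 mm above the bench, rims 6 mm thick with tops at 30 mm. Origin: centre of the underside, z up
- tray: green steel tray, fixed, 88 (x) by 220 (y) mm, walls 4 mm thick, 14 mm high, floor 4 mm, with three compartments side by side along y (72 mm pitch, middle one at y = 0). Origin: centre of the underside, z up. It stands on one side of the vice and the rack on the other, either way round
- slot0 (a point): middle of the floor of one rack slot; axes as the rack's (slot runs along x)
- slot1 (a point): middle of the floor of one rack slot; axes as the rack's (slot runs along x)
- slot2 (a point): middle of the floor of one rack slot; axes as the rack's (slot runs along x)
- slot3 (a point): middle of the floor of one rack slot; axes as the rack's (slot runs along x)
- bar_10: light beech bar, 110 (x) by 10 (y, its thickness) by 70 mm high (z); origin: centre of its underside; stands on its long edge in one of the rack slots at the start
- bar_14: light beech bar, 110 (x) by 14 (y, its thickness) by 70 mm high (z); origin: centre of its underside; stands on its long edge in one of the rack slots at the start
- bar_18: light beech bar, 110 (x) by 18 (y, its thickness) by 70 mm high (z); origin: centre of its underside; stands on its long edge in one of the rack slots at the start
- bar_22: light beech bar, 110 (x) by 22 (y, its thickness) by 70 mm high (z); origin: centre of its underside; stands on its long edge in one of the rack slots at the start
- clip0: copper handle clip, an upside-down U bent from 4 mm copper: 30 mm long (x), 36 mm wide over the legs (y), 28 mm between the legs, 24 mm high, legs 20 mm long under a flat crown 4 mm thick; origin: centre, at the level of the feet of the legs; z up to the crown. It stands on its legs in a tray compartment at the start; may be absent
- clip1: copper handle clip, an upside-down U bent from 4 mm copper: 30 mm long (x), 36 mm wide over the legs (y), 28 mm between the legs, 24 mm high, legs 20 mm long under a flat crown 4 mm thick; origin: centre, at the level of the feet of the legs; z up to the crown. It stands on its legs in a tray compartment at the start; may be absent
- clip2: copper handle clip, an upside-down U bent from 4 mm copper: 30 mm long (x), 36 mm wide over the legs (y), 28 mm between the legs, 24 mm high, legs 20 mm long under a flat crown 4 mm thick; origin: centre, at the level of the feet of the legs; z up to the crown. It stands on its legs in a tray compartment at the start; may be absent
- cup: copper cup, 68 mm across, 60 mm high; bystander, do not disturb
- pot: round-bellied copper pot, closed, 90 mm across, 95 mm high; bystander, do not disturb
- hammer: chasing hammer, 220 mm long, lying; bystander, do not disturb
- bowl: brass bowl, 100 mm across, 35 mm high; bystander, do not disturb
- polish: polish bottle, 52 mm across, 120 mm high; bystander, do not disturb
- punch: steel chasing punch, a 12 mm rod, about 110 mm long, lying; bystander, do not disturb
Not all that is in view belongs to the job. Leave any red look-alike of the bar_10 alone. Leave any white look-alike of the clip1 alone.

How it is judged:
By the outcome, as a careful person would: the job done as asked, in the order asked, and still so for the second after the job is handed in, with the robot touching nothing.
Of clip0, clip1, clip2 only 1 to 3 are there at a start; the rules pass over those that are not, and their reading is None.
At some moment in a run one of clip0, clip1, clip2 may be knocked a few centimetres aside while the robot is not near it.
It also fails if it takes over 210 s, if anything falls off the work surface, if the arm or the gripper's body presses on something with over 40 N, if the wrist force passes 120 N, or if a joint passes its speed limit or range.

## Working session

There is one attempt and no reset: what is moved stays moved. The work goes in short steps, Python scripts to look and compute and a tool call to move; the robot and the scene stay as the last step left them, time stands still between calls to the robot, and variables do not carry over. Pictures are saved under pics/ and viewed, at most 14 in all, crops included, and the job is handed in when it is done.

Besides the shell and the picture viewer there is one more tool, called after "Emit:" by a JSON object that holds its "name" and its "arguments". move_arm: Moves the arm, as the interface text tells. Its arguments: {"type":"object","properties":{"offset":{"type":"array","items":{"type":"array","items":{"type":"number"}}},"twist":{"type":"array","items":{"type":"array","items":{"type":"number"}}},"grip":{"type":"array","items":{"type":"number"}},"force":{"type":"number"}},"required":["offset","twist","grip"]}

```bash
ls; mkdir -p pics
cat > h.py <<'E'
import numpy as np, cv2
from scipy.spatial.transform import Rotation as R
from workcell import bot, viewer, finder
def cam(n):
    p=viewer.camera(n); return p
def K(p):
    h=p["color"].shape[0]; f=h/2/np.tan(np.radians(p["vfov"])/2); return f
def Rc(p):
    a=np.array(p["attitude"]); 
    return a if a.shape==(3,3) else R.from_euler('xyz',a,degrees=True).as_matrix()
def cloud(p):
    d=p["depth"]; f=K(p); v,u=np.mgrid[:d.shape[0],:d.shape[1]]
    c=np.stack([(u-p["cx"])/f*d,(v-p["cy"])/f*d,d],-1)
    w=c@Rc(p).T+np.array(p["position"]); w[d==0]=np.nan; return w
def onplane(p,uv,z):
    f=K(p); r=Rc(p)@np.array([(uv[0]-p["cx"])/f,(uv[1]-p["cy"])/f,1]); o=np.array(p["position"])
    return o+r*(z-o[2])/r[2]
def save(n,im): cv2.imwrite("pics/"+n,cv2.cvtColor(im,cv2.COLOR_RGB2BGR))
E
python3 - <<'E'
from h import *
for n in("scene","top"):
    p=cam(n); save(n+"0.png",p["color"]); print(n,p["vfov"],p["cx"],p["cy"],p["position"],p["attitude"])
    np.savez(n+"0.npz",w=cloud(p))
    for t,z in [("vice",0),("mouth",.065),("rack",0),("tray",0),("slot0",.005),("bar_10",.005),("bar_14",.005),("bar_18",.005),("bar_22",.005),("clip0",.004)]:
        print(t,[(np.round(q["position"]).tolist(),round(q["p"],2),np.round(onplane(p,q["position"],z)[:2],3).tolist()) for q in finder.pinpoint(p,t)][:5])
print(bot.get_obs())
E
```

```text
pics
scene 49.07588708804982 259.497484365613 193.98434572308742 [ 1.62795581 -0.12978202  1.08866966] [-131.93724081    0.41503673   80.5605869 ]
vice []
mouth [([247.0, 209.0], 0.71, [0.574, -0.007]), ([337.0, 234.0], 0.39, [0.74, 0.27])]
rack [([332.0, 193.0], 0.82, [0.474, 0.341]), ([310.0, 189.0], 0.69, [0.436, 0.263])]
tray [([155.0, 209.0], 0.94, [0.448, -0.337])]
slot0 [([310.0, 187.0], 0.92, [0.432, 0.263]), ([323.0, 189.0], 0.89, [0.45, 0.311]), ([353.0, 189.0], 0.84, [0.47, 0.425]), ([339.0, 193.0], 0.62, [0.484, 0.362]), ([149.0, 248.0], 0.45, [0.641, -0.352])]
bar_10 [([325.0, 192.0], 0.79, [0.469, 0.311]), ([337.0, 191.0], 0.73, [0.471, 0.36]), ([140.0, 212.0], 0.71, [0.461, -0.392]), ([378.0, 182.0], 0.68, [0.445, 0.538]), ([351.0, 190.0], 0.48, [0.475, 0.415])]
bar_14 [([325.0, 192.0], 0.79, [0.469, 0.311]), ([337.0, 191.0], 0.73, [0.471, 0.36]), ([140.0, 212.0], 0.71, [0.461, -0.392]), ([378.0, 182.0], 0.68, [0.445, 0.538]), ([351.0, 190.0], 0.48, [0.475, 0.415])]
bar_18 [([325.0, 192.0], 0.79, [0.469, 0.311]), ([337.0, 191.0], 0.73, [0.471, 0.36]), ([140.0, 212.0], 
[... 2101 characters left out ...]
0.0, 223.0], 0.38, [0.444, 0.263])]
{'time': 1.1, 'q': array([7.28813657e+01, 4.97939412e+00, 1.00775912e+01, 9.50990526e+01,
       1.58344758e-03, 8.99997923e+01]), 'qd': array([-0.02831517,  0.03661648, -0.00205207,  0.12149785, -0.04923364,
       -0.04359102]), 'joint_efforts': array([-3.35574241e-04, -5.20113444e+01,  4.64866090e+01,  1.85741708e-03,
        3.73668149e-05,  1.66887752e-06]), 'ee_pos': array([0.16188535, 0.52563294, 0.25327382]), 'tcp_rot': array([-1.79999145e+02, -1.58345068e-03,  1.62881573e+02]), 'wrist_force': array([-0.01921023, -0.74596571, -0.25569054]), 'torque': array([-0.04052221, -0.06932083, -0.00454542]), 'grasp_force': 0.0, 'opening': 0.08515036616371985}
```

Run:
```python
import cv2
for n in("scene0","top0"):
    im=cv2.imread(f"pics/{n}.png"); cv2.imwrite(f"pics/{n}b.png",cv2.resize(im,(800,600),interpolation=cv2.INTER_CUBIC))
```

```text
(no output)
```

View pics/top0b.png

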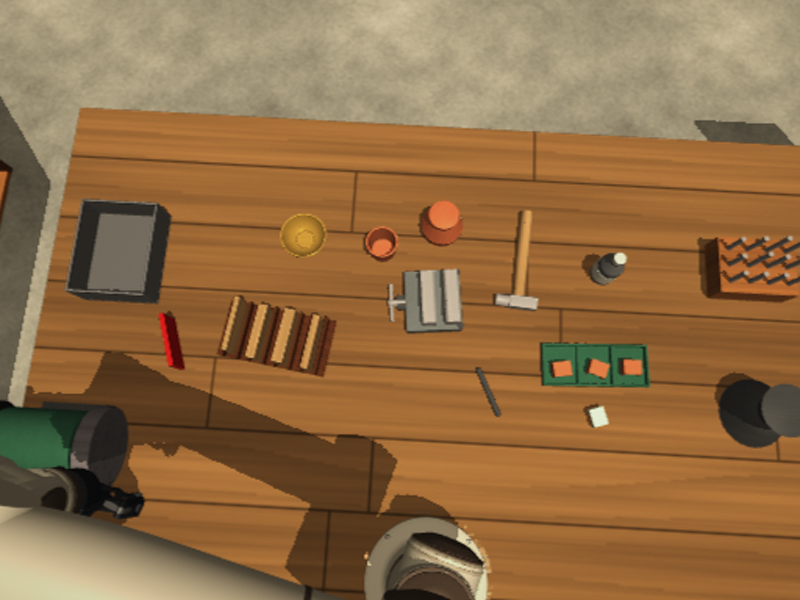

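View pics/scene0b.png

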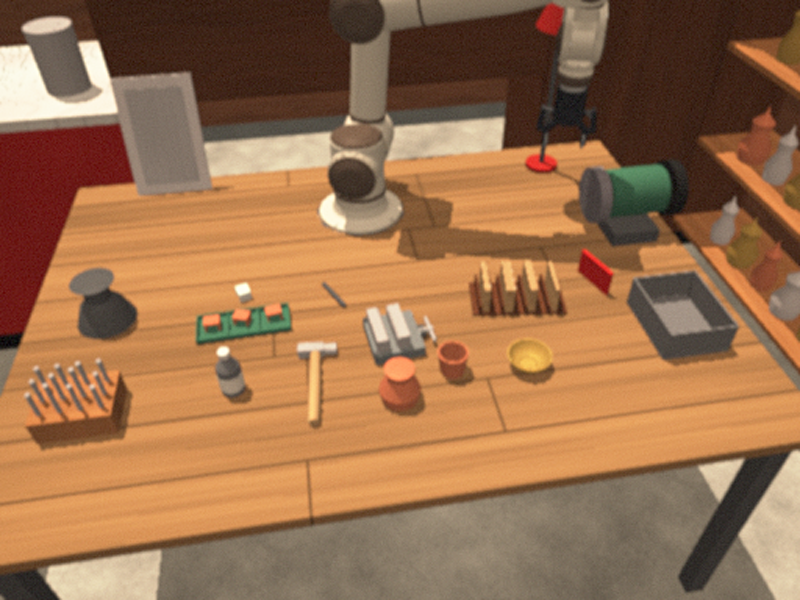

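Run:
```python
from h import *
from scipy import ndimage as nd
for n in("top","scene"):
    w=np.load(n+"0.npz")["w"]; print(n, np.nanmedian(w[...,2][(w[...,0]>.3)&(w[...,0]<.5)&(abs(w[...,1])<.05)]))
    def reg(x0,x1,y0,y1,z0,z1,minn=6):
        m=(w[...,0]>x0)&(w[...,0]<x1)&(w[...,1]>y0)&(w[...,1]<y1)&(w[...,2]>z0)&(w[...,2]<z1)
        l,k=nd.label(m)
        for i in range(1,k+1):
            P=w[l==i]
            if len(P)<minn: continue
            r=cv2.minAreaRect((P[:,:2]*1000).astype(np.float32))
            uv=np.argwhere(l==i).mean(0)[::-1]
            print(len(P),"c",np.round(P.mean(0),4),"rect",np.round(r[0],1),np.round(r[1],1),round(r[2],1),uv.round(0))
    print("bars");reg(.35,.6,.2,.5,.062,.09)
    print("jaws");reg(.45,.68,-.08,.1,.056,.075)
    print("clips");reg(.36,.52,-.48,-.2,.021,.04)
    print("tray");reg(.36,.54,-.48,-.18,.009,.04)
    print("white");reg(.28,.36,-.42,-.25,.015,.04)
    print("others");reg(.5,.85,-.45,.35,.02,.2,40)
```

```text
top 0.00048663644462010325
bars
153 c [0.4757 0.4217 0.0739] rect [476.1 422.8] [ 12.5 109.5] 83.0 [147. 207.]
236 c [0.4624 0.3678 0.0753] rect [462.9 369.1] [ 19.5 108.8] 81.4 [164. 212.]
275 c [0.4564 0.3136 0.0752] rect [457.6 314.2] [ 22.6 110. ] 80.6 [181. 215.]
180 c [0.4472 0.2593 0.0749] rect [448.2 259.9] [ 14.9 109.4] 80.9 [198. 218.]
jaws
303 c [ 0.5601 -0.0186  0.065 ] rect [560.9 -18.6] [111.2  28.6] 6.0 [288. 189.]
299 c [0.5554 0.0283 0.065 ] rect [555.9  28. ] [110.5  28.1] 5.4 [273. 190.]
clips
112 c [ 0.433  -0.3298  0.0271] rect [ 433.4 -330.4] [37.2 30.5] 72.8 [382. 235.]
114 c [ 0.4398 -0.3992  0.0271] rect [ 440.3 -400.4] [30.  39.1] 3.2 [404. 235.]
111 c [ 0.4283 -0.2548  0.0275] rect [ 428.6 -255.7] [29.1 38.5] 5.3 [359. 236.]
tray
243 c [ 0.4466 -0.3556  0.0133] rect [ 441.4 -328.9] [ 89. 222.] 3.1 [389. 232.]
8 c [ 0.4667 -0.2898  0.0124] rect [ 466.5 -290.2] [ 3.1 13.3] 85.1 [368. 225.]
46 c [ 0.4142 -0.2249  0.0144] rect [ 419.5 -222.6] [69.7 29.5] 29.2 [349. 240.]
6 c [ 0.4488 -0.2915  0.0118] rect [ 448.8 -291.5] [16.3  0.3] 0.4 [369. 230.]
124 c [ 0.43
[... 1910 characters left out ...]
38.2 -334.2] [104.7 220.5] 2.6 [154. 204.]
white
63 c [ 0.337  -0.3345  0.0245] rect [ 333.8 -334.9] [42.6 30.5] 18.9 [155. 185.]
others
99 c [0.5084 0.2998 0.047 ] rect [509.1 299.7] [34.8 16.9] 85.0 [326. 191.]
1014 c [0.5708 0.0107 0.0454] rect [559.9  27.7] [126.3 153.8] 4.0 [252. 212.]
261 c [0.6706 0.3013 0.0302] rect [681.1 297.3] [95.5 98.1] 74.0 [339. 225.]
418 c [ 0.645  -0.1761  0.0252] rect [ 661.8 -173.8] [ 85.  225.1] 86.0 [201. 239.]
316 c [0.6666 0.1258 0.0447] rect [668.3 126. ] [69.  65.8] 2.6 [289. 228.]
385 c [ 0.6549 -0.3494  0.0718] rect [ 648.8 -350.2] [40.7 52. ] 17.6 [146. 237.]
642 c [ 0.74   -0.0031  0.0652] rect [ 7.302e+02 -3.000e-01] [77.2 86.3] 10.1 [255. 244.]
```

Candidates (top image at 512 px wide). Bars: (147,207) is about 12.5 mm across, so bar_10. (164,212) is about 19.5 mm, so bar_18. (181,215) is about 22.6 mm, so bar_22. (198,218) is about 15 mm, so bar_14. The red look-alike at (110,218) stays untouched. Clips: copper at (359,236), (382,235) and (404,235); the white look-alike at (382,266) stays untouched. The gap measures about 19 mm, so I'll try bar_18 first. Next: turn the wrist and take one close crop of the rack.

Emit:
{"name": "move_arm", "arguments": {"offset": [[0,0,0],[0,0,0],[0,0,0],[0,0,0],[0,0,0]], "twist": [[0,0,0.149],[0,0,0.149],[0,0,0.149],[0,0,0.149],[0,0,0.149]], "grip": [1,1,1,1,1]}}

```text
time: 1.6
ee_pos: [0.1619, 0.5256, 0.2533]
tcp_rot: [-180.0, 0.0, 119.8]
wrist_force: [-0.2, 0.2, -0.1]
opening: 0.0855
grasp_force: 0.0
```

Emit:
{"name": "move_arm", "arguments": {"offset": [[0,0,0],[0,0,0],[0,0,0],[0,0,0],[0,0,0]], "twist": [[0,0,0.149],[0,0,0.149],[0,0,0.149],[0,0,0.149],[0,0,0.149]], "grip": [0.6,0.6,0.6,0.6,0.6]}}

```text
time: 2.1
ee_pos: [0.1619, 0.5256, 0.2533]
tcp_rot: [-180.0, -0.0, 77.2]
wrist_force: [0.2, 0.6, -0.1]
opening: 0.0511
grasp_force: 0.0
```

Emit:
{"name": "move_arm", "arguments": {"offset": [[0,0,0],[0,0,0],[0,0,0],[0,0,0],[0,0,0]], "twist": [[0,0,0.149],[0,0,0.149],[0,0,0.149],[0,0,0.149],[0,0,0.149]], "grip": [0.6,0.6,0.6,0.6,0.6]}}

```text
time: 2.6
ee_pos: [0.3165, 0.4338, 0.2532]
tcp_rot: [-172.6, 2.2, 50.3]
wrist_force: [-0.6, -0.5, -0.3]
opening: 0.051
grasp_force: 0.0
```

Emit:
{"name": "move_arm", "arguments": {"offset": [[0,0,0],[0,0,0],[0,0,0],[0,0,0],[0,0,0]], "twist": [[0,0,0.149],[0,0,0.149],[0,0,0.149],[0,0,0.149],[0,0,0.149]], "grip": [0.6,0.6,0.6,0.6,0.6]}}

```text
time: 3.1
ee_pos: [0.4309, 0.2729, 0.2531]
tcp_rot: [-166.5, 9.7, 25.5]
wrist_force: [0.3, -0.3, 0.9]
opening: 0.0513
grasp_force: 0.0
```

```bash
cat >> h.py <<'E'
def plan(x,y,z,yaw=None):
    o=bot.get_obs(); Rt=R.from_euler('xyz',o["tcp_rot"],degrees=True)
    d=Rt.inv().apply(np.array([x,y,z])-o["ee_pos"])*100
    print("pos",o["ee_pos"].round(4),"rpy",o["tcp_rot"].round(2),"t",o["time"],"open",round(o["opening"]*1000,1),"F",o["wrist_force"].round(1),"gf",round(o["grasp_force"],1))
    print(" tool offset cm",d.round(2),"twist z rad",None if yaw is None else round(-np.radians((yaw-o["tcp_rot"][2]+90)%180-90),4))
E
python3 - <<'E'
from h import *
im=cv2.imread("pics/top0.png")[180:250,95:225]
cv2.imwrite("pics/rackcrop.png",cv2.resize(im,None,fx=6,fy=6,interpolation=cv2.INTER_CUBIC))
plan(.4629,.3660,.18,-9.4)
E
```

```text
pos [0.4309 0.2729 0.2531] rpy [-166.51    9.69   25.49] t 3.1 open 51.3 F [ 0.3 -0.3  0.9] gf 0.0
 tool offset cm [ 8.03 -5.43  7.52] twist z rad 0.609
```

View pics/rackcrop.png

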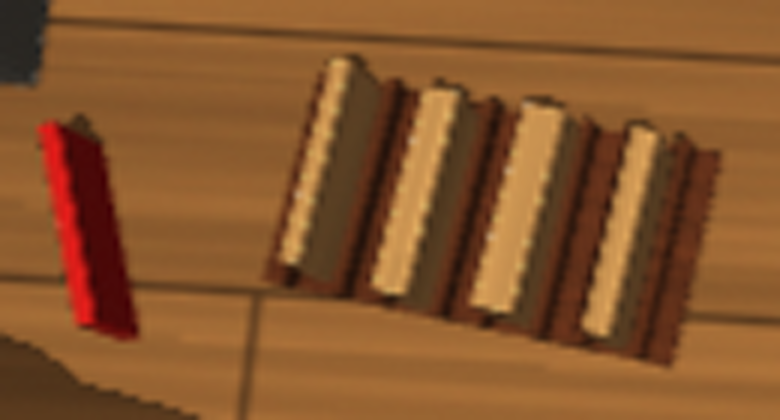

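Crop: the thin bar is at (330,160), bar_18 at (425,190), bar_22 at (520,205) and bar_14 at (625,230), with the red one apart at (85,230). The choice holds. The last joint reached its limit turning that way, so I'll turn back to yaw about 170.

```bash
cat >> h.py <<'E'
def orient(yaw):
    o=bot.get_obs(); Rt=R.from_euler('xyz',o["tcp_rot"],degrees=True)
    rv=(Rt.inv()*R.from_euler('xyz',[180,0,yaw],degrees=True)).as_rotvec()
    print("rv",rv.round(4),"q",o["q"].round(1))
E
python3 - <<'E'
from h import *
for y in (25.5,60,100,170): orient(y)
E
```

```text
rv [-0.2349  0.1683 -0.02  ] q [ 25.4   8.   11.9 103.6  13.5 179.9]
rv [-0.2787  0.0925 -0.6179] q [ 25.4   8.   11.9 103.6  13.5 179.9]
rv [-0.3108 -0.0089 -1.3107] q [ 25.4   8.   11.9 103.6  13.5 179.9]
rv [-0.3079 -0.229  -2.5196] q [ 25.4   8.   11.9 103.6  13.5 179.9]
```

Emit:
{"name": "move_arm", "arguments": {"offset": [[0,0,0],[0,0,0],[0,0,0],[0,0,0],[0,0,0]], "twist": [[-0.056,0.0185,-0.124],[-0.056,0.0185,-0.124],[-0.056,0.0185,-0.124],[-0.056,0.0185,-0.124],[-0.056,0.0185,-0.124]], "grip": [0.6,0.6,0.6,0.6,0.6]}}

```text
time: 3.6
ee_pos: [0.4302, 0.2743, 0.2532]
tcp_rot: [179.7, -0.0, 60.6]
wrist_force: [0.2, 0.6, -0.1]
opening: 0.0512
grasp_force: 0.0
```

Emit:
{"name": "move_arm", "arguments": {"offset": [[0,0,0],[0,0,0],[0,0,0],[0,0,0],[0,0,0]], "twist": [[0,0,-0.149],[0,0,-0.149],[0,0,-0.149],[0,0,-0.149],[0,0,-0.149]], "grip": [0.6,0.6,0.6,0.6,0.6]}}

```text
time: 4.1
ee_pos: [0.4301, 0.2743, 0.2532]
tcp_rot: [179.9, 0.1, 103.4]
wrist_force: [0.2, -1.0, -0.5]
opening: 0.0514
grasp_force: 0.0
```

Emit:
{"name": "move_arm", "arguments": {"offset": [[0,0,0],[0,0,0],[0,0,0],[0,0,0],[0,0,0]], "twist": [[0,0,-0.149],[0,0,-0.149],[0,0,-0.149],[0,0,-0.149],[0,0,-0.149]], "grip": [0.6,0.6,0.6,0.6,0.6]}}

```text
time: 4.6
ee_pos: [0.4301, 0.2742, 0.2532]
tcp_rot: [180.0, 0.1, 146.1]
wrist_force: [0.8, -0.9, -0.1]
opening: 0.0514
grasp_force: 0.0
```

Run:
```python
from h import *
orient(170.6); plan(.4629,.3660,.18,-9.4)
```

```text
rv [-0.      0.0024 -0.4284] q [32.6 -0.6  4.3 94.8 -0.1 66.5]
pos [0.4301 0.2742 0.2532] rpy [1.7997e+02 1.3000e-01 1.4606e+02] t 4.6 open 51.4 F [ 0.8 -0.9 -0.1] gf 0.0
 tool offset cm [2.41 9.44 7.32] twist z rad -0.4284
```

Emit:
{"name": "move_arm", "arguments": {"offset": [[0,0,0],[0,0,0],[0,0,0]], "twist": [[0,0.0024,-0.143],[0,0,-0.143],[0,0,-0.143]], "grip": [0.45,0.45,0.45]}}

```text
time: 4.9
ee_pos: [0.4301, 0.2742, 0.2532]
tcp_rot: [180.0, -0.0, 170.6]
wrist_force: [-0.7, -0.7, -0.3]
opening: 0.0384
grasp_force: 0.0
```

Run:
```python
from h import *
plan(.4629,.3660,.12,-9.4)
```

```text
pos [0.4301 0.2742 0.2532] rpy [179.98  -0.   170.62] t 4.9 open 38.4 F [-0.7 -0.7 -0.3] gf 0.0
 tool offset cm [-1.75  9.58 13.32] twist z rad 0.0004
```

Emit:
{"name": "move_arm", "arguments": {"offset": [[-0.6,3.2,0],[-0.6,3.2,2],[-0.55,3.18,4],[0,0,4],[0,0,3.32]], "twist": [[0,0,0],[0,0,0],[0,0,0],[0,0,0],[0,0,0]], "grip": [0.45,0.45,0.45,0.45,0.45]}}

```text
time: 5.4
ee_pos: [0.4627, 0.3654, 0.1183]
tcp_rot: [-179.9, -0.1, 170.3]
wrist_force: [0.0, -0.1, -0.1]
opening: 0.0382
grasp_force: 0.0
```

Run:
```python
from h import *
a=cam("top");b=cam("scene")
c=cv2.resize(a["color"][170:260,110:240],(720,498)); d=cv2.resize(b["color"][110:230,270:400],(720,665))
save("grasp_top.png",c)
save("grasp_sc.png",cv2.resize(d,(640,590)))
plan(.4629,.3660,.066,-9.4)
```

```text
pos [0.4612 0.3636 0.1159] rpy [-179.66   -0.32  170.3 ] t 5.5 open 38.4 F [-0.3  0.6 -0.3] gf 0.0
 tool offset cm [-0.15  0.3   4.99] twist z rad -0.0052
```

View pics/grasp_sc.png

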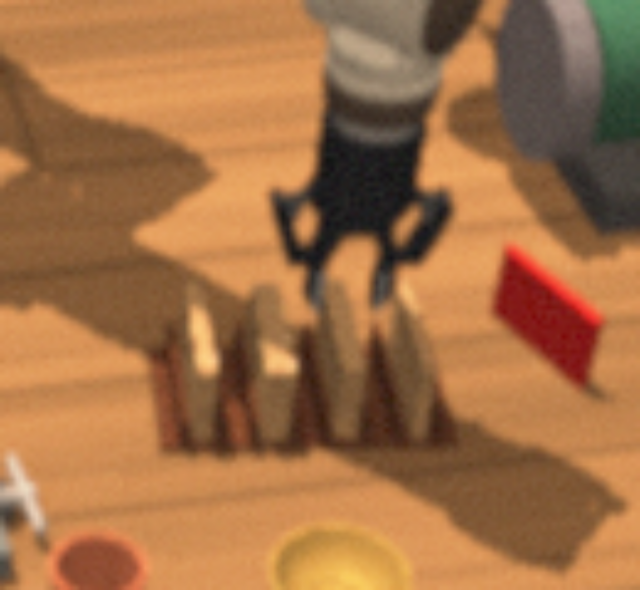

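The fingers straddle bar_18: tips at (315,290) and (382,290), bar top at (340,300). Next I lower.

Emit:
{"name": "move_arm", "arguments": {"offset": [[0,0,0],[0,0,0]], "twist": [[0,0,0],[0,0,0]], "grip": [0.45,0.45]}}

```text
time: 5.7
ee_pos: [0.4641, 0.3655, 0.1238]
tcp_rot: [179.8, 0.1, 170.3]
wrist_force: [0.5, -0.9, 0.7]
opening: 0.0387
grasp_force: 0.0
```

Run:
```python
from h import *
plan(.4629,.3660,.066,-9.4); orient(170.6)
```

```text
pos [0.4641 0.3655 0.1238] rpy [1.7983e+02 1.3000e-01 1.7027e+02] t 5.7 open 38.7 F [ 0.5 -0.9  0.7] gf 0.0
 tool offset cm [0.14 0.02 5.78] twist z rad -0.0057
rv [ 0.0029  0.0023 -0.0057] q [38.2  9.7  1.  81.1  0.  47.9]
```

Emit:
{"name": "move_arm", "arguments": {"offset": [[0,0,0.6],[0,0,1.2],[0,0,1.6],[0,0,1.3],[0,0,0.7]], "twist": [[0,0,0],[0,0,0],[0,0,0],[0,0,0],[0,0,0]], "grip": [0.45,0.45,0.45,0.45,0.45]}}

```text
time: 6.2
ee_pos: [0.4627, 0.3645, 0.0654]
tcp_rot: [-179.9, -0.1, 170.3]
wrist_force: [0.0, -0.2, 0.5]
opening: 0.0385
grasp_force: 0.0
```

Emit:
{"name": "move_arm", "arguments": {"offset": [[0,0,0],[0,0,0],[0,0,0],[0,0,0]], "twist": [[0,0,0],[0,0,0],[0,0,0],[0,0,0]], "grip": [0.45,0.45,0.45,0.45]}}

```text
time: 6.6
ee_pos: [0.4635, 0.3652, 0.0678]
tcp_rot: [179.9, 0.0, 170.3]
wrist_force: [0.1, -0.2, 0.1]
opening: 0.0382
grasp_force: 0.0
```

Emit:
{"name": "move_arm", "arguments": {"offset": [[0,0,0],[0,0,0],[0,0,0],[0,0,0],[0,0,0]], "twist": [[0,0,0],[0,0,0],[0,0,0],[0,0,0],[0,0,0]], "grip": [0.1,0.1,0.1,0.1,0.1], "force": 40}}

```text
time: 7.1
ee_pos: [0.4634, 0.3651, 0.0675]
tcp_rot: [179.9, 0.0, 170.3]
wrist_force: [-0.1, -0.7, 5.4]
opening: 0.0176
grasp_force: 40.9
```

Emit:
{"name": "move_arm", "arguments": {"offset": [[0,0,-1],[0,0,-2.2],[0,0,-3],[0,0,-3],[0,0,-2.2]], "twist": [[0,0,0],[0,0,0],[0,0,0],[0,0,0],[0,0,0]], "grip": [0.1,0.1,0.1,0.1,0.1]}}

```text
time: 7.6
ee_pos: [0.4632, 0.3649, 0.1833]
tcp_rot: [179.9, 0.0, 170.3]
wrist_force: [-0.3, 0.1, -1.0]
opening: 0.0172
grasp_force: 40.2
```

Emit:
{"name": "move_arm", "arguments": {"offset": [[0,0,-0.6],[0,0,0],[0,0,0],[0,0,0],[0,0,0]], "twist": [[0,0,0],[0,0,-0.08],[0,0,-0.11],[0,0,-0.084],[0,0,0]], "grip": [0.1,0.1,0.1,0.1,0.1]}}

```text
time: 8.1
ee_pos: [0.4629, 0.3647, 0.1859]
tcp_rot: [-180.0, -0.1, -173.9]
wrist_force: [0.1, 0.1, -0.5]
opening: 0.0175
grasp_force: 40.2
```

Run:
```python
from h import *
plan(.557,.0015,.187,6.0)
```

```text
pos [0.4629 0.3647 0.1859] rpy [-1.7996e+02 -8.0000e-02 -1.7395e+02] t 8.1 open 17.5 F [ 0.1  0.1 -0.5] gf 40.2
 tool offset cm [ -5.53 -37.11  -0.09] twist z rad 0.0009
```

Emit:
{"name": "move_arm", "arguments": {"offset": [[-0.15,-1,0],[-0.3,-2,0],[-0.45,-3,0],[-0.6,-4,0],[-0.6,-4,0]], "twist": [[0,0,0],[0,0,0],[0,0,0],[0,0,0],[0,0,0]], "grip": [0.1,0.1,0.1,0.1,0.1]}}

```text
time: 8.6
ee_pos: [0.4986, 0.2261, 0.1866]
tcp_rot: [-180.0, -0.0, -174.1]
wrist_force: [1.3, -0.1, -0.7]
opening: 0.0175
grasp_force: 40.2
```

Emit:
{"name": "move_arm", "arguments": {"offset": [[-0.6,-4,0],[-0.6,-4,0],[-0.6,-4,0],[-0.6,-4,0],[-0.5,-3,0]], "twist": [[0,0,0],[0,0,0],[0,0,0],[0,0,0],[0,0,0]], "grip": [0.1,0.1,0.1,0.1,0.1]}}

```text
time: 9.1
ee_pos: [0.5472, 0.0391, 0.1867]
tcp_rot: [-180.0, -0.0, -174.2]
wrist_force: [0.8, 0.8, -0.7]
opening: 0.0176
grasp_force: 40.3
```

Emit:
{"name": "move_arm", "arguments": {"offset": [[-0.5,-2,0],[-0.4,-1.4,0],[-0.23,-0.71,0],[0,0,0],[0,0,0]], "twist": [[0,0,0],[0,0,0],[0,0,0],[0,0,0],[0,0,0]], "grip": [0.1,0.1,0.1,0.1,0.1]}}

```text
time: 9.6
ee_pos: [0.5627, 0.0028, 0.1868]
tcp_rot: [180.0, -0.0, -174.0]
wrist_force: [-0.8, 0.2, -1.2]
opening: 0.0177
grasp_force: 40.3
```

Emit:
{"name": "move_arm", "arguments": {"offset": [[0,0,0],[0,0,0.8],[0,0,1.6],[0,0,1.6],[0,0,0.5]], "twist": [[0,0,0],[0,0,0],[0,0,0],[0,0,0],[0,0,0]], "grip": [0.1,0.1,0.1,0.1,0.1]}}

```text
time: 10.1
ee_pos: [0.5619, 0.0027, 0.1398]
tcp_rot: [180.0, -0.1, -174.0]
wrist_force: [-0.4, 1.1, -1.3]
opening: 0.0171
grasp_force: 40.3
```

Emit:
{"name": "move_arm", "arguments": {"offset": [[0,0,0],[0,0,0],[0,0,0],[0,0,0]], "twist": [[0,0,0],[0,0,0],[0,0,0],[0,0,0]], "grip": [0.1,0.1,0.1,0.1]}}

```text
time: 10.5
ee_pos: [0.5632, 0.0022, 0.1427]
tcp_rot: [180.0, 0.1, -174.0]
wrist_force: [-0.3, -0.1, -0.9]
opening: 0.0173
grasp_force: 40.3
```

Run:
```python
from h import *
for n in("top","scene"):
    p=cam(n); save("v_"+n+".png",cv2.resize(p["color"][150:240,230:350] if n=="top" else p["color"][110:240,190:320],(640,480) if n=="top" else (600,600),interpolation=cv2.INTER_CUBIC)); np.savez("v_"+n+".npz",w=cloud(p),c=p["color"])
plan(.557,.0015,.187,6.0)
```

```text
pos [0.563  0.0022 0.1424] rpy [ 1.7999e+02  4.0000e-02 -1.7402e+02] t 10.6 open 17.7 F [-0.  -0.3 -0.5] gf 40.3
 tool offset cm [ 0.6  -0.01 -4.46] twist z rad -0.0003
```

View pics/v_top.png

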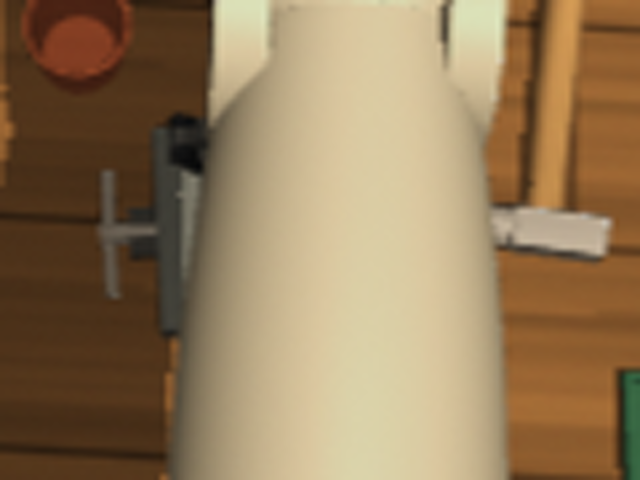

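View pics/v_scene.png

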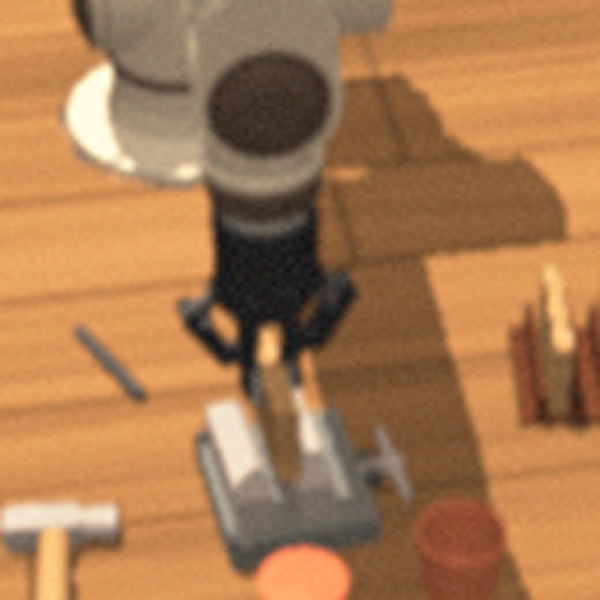

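Top is occluded by the arm. The scene view shows the bar, end face near (288,440), above the slot between the jaws at (240,440) and (325,440). I'll measure the bar against the slot in the scene depth.

```bash
cat >> h.py <<'E'
def vfit(w,z0,z1,c=(.5575,0.),yaw=6.,box=(-.08,.08,-.06,.06)):
    a=np.radians(yaw); X=(w[...,0]-c[0])*np.cos(a)+(w[...,1]-c[1])*np.sin(a); Y=-(w[...,0]-c[0])*np.sin(a)+(w[...,1]-c[1])*np.cos(a)
    m=(X>box[0])&(X<box[1])&(Y>box[2])&(Y<box[3])&(w[...,2]>z0)&(w[...,2]<z1)
    return X[m]*1e3,Y[m]*1e3,w[...,2][m]*1e3,m
E
python3 - <<'E'
from h import *
w0=np.load("scene0.npz")["w"]; w1=np.load("v_scene.npz")["w"]
for lab,w in(("before",w0),("now",w1)):
    X,Y,Z,m=vfit(w,.060,.072)
    for s in(-1,1):
        k=(Y*s>3); 
        # edges per X bin
        xs=[];inn=[];out=[]
        for b in range(-50,56,8):
            q=k&(abs(X-b)<4)
            if q.sum()>5: xs.append(b);inn.append((Y[q]*s).min()*s);out.append((Y[q]*s).max()*s)
        if len(xs)>3: print(lab,s,"n",len(xs),"inner",np.round(np.median(inn),1),"outer",np.round(np.median(out),1),"centroid fit",np.polyfit(X[k],Y[k],1).round(4),np.degrees(np.arctan(np.polyfit(xs,np.array(inn)+np.array(out),1)[0]/2)).round(2))
X,Y,Z,m=vfit(w1,.082,.155,box=(.03,.08,-.03,.03))
print("bar X max",np.percentile(X,[50,90,98]))
for z in range(85,150,8):
    q=(abs(Z-z)<4)&(X>50); print(z,q.sum(),Y[q].min().round(1) if q.sum() else None,Y[q].max().round(1) if q.sum() else None, Y[q].mean().round(1) if q.sum() else None)
o=bot.get_obs();a=np.radians(6);d=o["ee_pos"][:2]-[.5575,0];print("tcp in frame",(d[0]*np.cos(a)+d[1]*np.sin(a))*1e3,(-d[0]*np.sin(a)+d[1]*np.cos(a))*1e3)
E
```

```text
before -1 n 14 inner -12.3 outer -37.6 centroid fit [-1.25000e-02 -2.55895e+01] -1.22
before 1 n 14 inner 8.9 outer 35.3 centroid fit [-4.60000e-03  2.20493e+01] -0.21
now -1 n 14 inner -11.9 outer -37.7 centroid fit [-4.70000e-03 -2.51188e+01] -0.24
now 1 n 7 inner 16.7 outer 35.6 centroid fit [-0.1382 29.779 ] -8.8
bar X max [56.71963354 59.99140771 61.39383743]
85 4 -8.1 2.4 -2.7
93 11 -7.9 6.2 -1.1
101 9 -7.2 6.2 -0.3
109 8 -8.8 6.8 -0.1
117 10 -7.3 7.8 -0.1
125 8 -8.5 7.2 -1.7
133 12 -8.5 7.7 -0.9
141 6 -6.6 7.9 1.6
149 17 -6.3 8.7 1.0
tcp in frame 5.73532432631069 1.6370180820815043
```

Emit:
{"name": "move_arm", "arguments": {"offset": [[0.3,-0.13,0],[0.3,0,0],[0,0,0],[0,0,0.5],[0,0,0.5]], "twist": [[0,0,0.005],[0,0,0],[0,0,0],[0,0,0],[0,0,0]], "grip": [0.1,0.1,0.1,0.1,0.1]}}

```text
time: 11.1
ee_pos: [0.5571, 0.0003, 0.1316]
tcp_rot: [180.0, 0.0, -174.3]
wrist_force: [0.7, -0.2, -1.3]
opening: 0.0173
grasp_force: 40.3
```

Emit:
{"name": "move_arm", "arguments": {"offset": [[0,0,0.25],[0,0,0.25],[0,0,0.25],[0,0,0],[0,0,0]], "twist": [[0,0,0],[0,0,0],[0,0,0],[0,0,0],[0,0,0]], "grip": [0.1,0.1,0.1,0.1,0.1], "force": 30}}

```text
time: 11.6
ee_pos: [0.557, 0.0004, 0.1245]
tcp_rot: [180.0, 0.0, -174.3]
wrist_force: [0.4, 0.5, -1.1]
opening: 0.0172
grasp_force: 40.3
```

Emit:
{"name": "move_arm", "arguments": {"offset": [[0,0,0.2],[0,0,0.2],[0,0,0.2],[0,0,0],[0,0,0]], "twist": [[0,0,0],[0,0,0],[0,0,0],[0,0,0],[0,0,0]], "grip": [0.1,0.1,0.1,0.1,0.1]}}

```text
time: 12.1
ee_pos: [0.557, 0.0003, 0.1184]
tcp_rot: [180.0, -0.0, -174.3]
wrist_force: [-0.2, -0.4, -2.1]
opening: 0.0172
grasp_force: 40.2
```

Emit:
{"name": "move_arm", "arguments": {"offset": [[0,0,0.3],[0,0,0.4],[0,0,0.4],[0,0,0.2],[0,0,0]], "twist": [[0,0,0],[0,0,0],[0,0,0],[0,0,0],[0,0,0]], "grip": [0.1,0.1,0.1,0.1,0.1]}}

```text
time: 12.6
ee_pos: [0.5568, 0.0003, 0.1049]
tcp_rot: [180.0, -0.0, -174.3]
wrist_force: [0.8, -1.1, -0.5]
opening: 0.0175
grasp_force: 40.2
```

Emit:
{"name": "move_arm", "arguments": {"offset": [[0,0,0.3],[0,0,0.4],[0,0,0.2],[0,0,0],[0,0,0]], "twist": [[0,0,0],[0,0,0],[0,0,0],[0,0,0],[0,0,0]], "grip": [0.1,0.1,0.1,0.1,0.1]}}

```text
time: 13.1
ee_pos: [0.5569, 0.0003, 0.0963]
tcp_rot: [180.0, -0.0, -174.3]
wrist_force: [-0.1, 0.7, -1.4]
opening: 0.0176
grasp_force: 40.2
```

Emit:
{"name": "move_arm", "arguments": {"offset": [[0,0,0.2],[0,0,0.1],[0,0,0.1],[0,0,0],[0,0,0]], "twist": [[0,0,0],[0,0,0],[0,0,0],[0,0,0],[0,0,0]], "grip": [0.1,0.1,0.1,0.1,0.1]}}

```text
time: 13.6
ee_pos: [0.5571, 0.0003, 0.0925]
tcp_rot: [180.0, 0.0, -174.3]
wrist_force: [-0.6, -0.2, 0.7]
opening: 0.0176
grasp_force: 40.3
```

Emit:
{"name": "move_arm", "arguments": {"offset": [[0,0,0],[0,0,0],[0,0,0],[0,0,0]], "twist": [[0,0,0],[0,0,0],[0,0,0],[0,0,0]], "grip": [0.42,0.42,0.42,0.42]}}

```text
time: 14.0
ee_pos: [0.557, 0.0004, 0.0925]
tcp_rot: [180.0, 0.0, -174.3]
wrist_force: [0.7, -0.0, -0.2]
opening: 0.0361
grasp_force: 0.0
```

Emit:
{"name": "move_arm", "arguments": {"offset": [[0,0,-1],[0,0,-2.5],[0,0,-4],[0,0,-4],[0,0,-2]], "twist": [[0,0,0],[0,0,0],[0,0,0],[0,0,0],[0,0,0]], "grip": [0.42,0.42,0.42,0.42,0.42]}}

```text
time: 14.5
ee_pos: [0.5576, 0.0003, 0.2321]
tcp_rot: [-180.0, 0.3, -174.3]
wrist_force: [-0.0, 0.4, -1.3]
opening: 0.0358
grasp_force: 0.0
```

Run:
```python
from h import *
p=cam("scene"); w=cloud(p); np.savez("s2.npz",w=w)
X,Y,Z,m=vfit(w,.085,.115,yaw=5.7,box=(-.08,.08,-.03,.03)); print("bar top",np.percentile(Z,[50,90]),"X",X.min(),X.max(),"Y",np.median(Y))
X,Y,Z,m=vfit(w,.06,.07,yaw=5.7,box=(-.08,.08,-.05,.05)); print("jaws X",np.percentile(X[Y>12],[1,99]),np.percentile(X[Y<-14],[1,99]))
plan(.433,-.254,.2,0)
```

```text
bar top [100.60236478 103.95104315] X -59.20600956765859 55.90241191946715 Y -2.4407317190415077
jaws X [-55.08383313  54.25960165] [-55.65693098  55.60704261]
pos [5.582e-01 3.000e-04 2.343e-01] rpy [-179.98    0.43 -174.3 ] t 14.55 open 35.7 F [-0.6 -0.   2. ] gf 0.0
 tool offset cm [ 15.   -24.06   3.32] twist z rad 0.0994
```

```bash
cat >> h.py <<'E'
from scipy import ndimage as nd
def clips(n="top",box=(.30,.56,-.5,-.15),z=(.02,.04)):
    p=cam(n); w=cloud(p)
    m=(w[...,0]>box[0])&(w[...,0]<box[1])&(w[...,1]>box[2])&(w[...,1]<box[3])&(w[...,2]>z[0])&(w[...,2]<z[1])
    l,k=nd.label(m)
    for i in range(1,k+1):
        P=w[l==i]
        if len(P)<25: continue
        r=cv2.minAreaRect((P[:,:2]*1000).astype(np.float32)); print(n,len(P),P.mean(0).round(4),np.round(r[0],1),np.round(r[1],1),round(r[2],1),p["color"][l==i].mean(0).round())
    return p
E
python3 - <<'E'
from h import *
clips("top");clips("scene")
plan(.4285,-.2587,.12,5)
E
```

```text
top 36 [ 0.5554 -0.1821  0.0259] [ 555.6 -181.3] [43.3  8.3] 89.5 [161. 146. 126.]
top 114 [ 0.4332 -0.3299  0.0266] [ 432.9 -330.4] [37.1 30.7] 72.3 [194. 106.  59.]
top 118 [ 0.4396 -0.3985  0.0277] [ 440.1 -399. ] [29.5 37.6] 3.4 [187. 102.  57.]
top 110 [ 0.4284 -0.2549  0.0277] [ 428.1 -255.1] [29.9 36.6] 9.8 [197. 110.  61.]
top 103 [ 0.335  -0.3297  0.0239] [ 335.3 -329.3] [35.6 30.2] 20.7 [203. 213. 182.]
scene 57 [ 0.3349 -0.3351  0.0251] [ 332.5 -335.3] [43.6 30.2] 18.3 [250. 246. 224.]
scene 63 [ 0.4275 -0.2609  0.0284] [ 425.8 -261.3] [35.9 35.9] 9.4 [244. 152.  99.]
scene 67 [ 0.432  -0.3341  0.0279] [ 431.5 -336.2] [38.6 35.7] 81.1 [240. 147.  95.]
scene 70 [ 0.4396 -0.4053  0.0284] [ 439.4 -405.4] [37.1 36.2] 0.9 [240. 147.  95.]
pos [5.577e-01 3.000e-04 2.295e-01] rpy [-180.      0.19 -174.3 ] t 14.65 open 35.8 F [ 0.5 -0.6 -0.1] gf 0.0
 tool offset cm [ 15.46 -24.49  10.9 ] twist z rad 0.0122
```

Emit:
{"name": "move_arm", "arguments": {"offset": [[0.6,-1,0],[1.2,-2,0],[1.8,-3,0],[2,-3.2,0],[2.2,-3.5,0]], "twist": [[0,0,0],[0,0,0],[0,0,0],[0,0,0],[0,0,0]], "grip": [0.56,0.56,0.56,0.56,0.56]}}

```text
time: 15.15
ee_pos: [0.4904, -0.135, 0.2259]
tcp_rot: [179.9, -0.1, -174.3]
wrist_force: [0.4, -0.6, -0.2]
opening: 0.0474
grasp_force: 0.0
```

Emit:
{"name": "move_arm", "arguments": {"offset": [[2.2,-3.5,0],[2,-3.2,1],[1.6,-2.5,2],[1.2,-1.7,2.5],[0.66,-0.89,2.5]], "twist": [[0,0,0],[0,0,0],[0,0,0],[0,0,0],[0,0,0]], "grip": [0.56,0.56,0.56,0.56,0.56]}}

```text
time: 15.65
ee_pos: [0.4254, -0.2602, 0.1452]
tcp_rot: [179.9, -0.1, -174.4]
wrist_force: [-0.1, 0.1, -0.2]
opening: 0.0478
grasp_force: 0.0
```

Emit:
{"name": "move_arm", "arguments": {"offset": [[0,0,1.6],[0,0,1.3],[0,0,0],[0,0,0],[0,0,0]], "twist": [[0,0,0],[0,0,0],[0,0,0],[0,0,0],[0,0,0]], "grip": [0.56,0.56,0.56,0.56,0.56]}}

```text
time: 16.15
ee_pos: [0.4279, -0.2587, 0.1193]
tcp_rot: [-180.0, 0.1, -174.3]
wrist_force: [-0.0, -0.1, -0.3]
opening: 0.0478
grasp_force: 0.0
```

Run:
```python
from h import *
b=cam("scene")
save("c1_sc.png",cv2.resize(b["color"][140:240,100:220],(720,600),interpolation=cv2.INTER_CUBIC))
plan(.4285,-.2585,.042,6)
```

```text
pos [ 0.428  -0.2588  0.1194] rpy [-1.7997e+02  7.0000e-02 -1.7427e+02] t 16.2 open 47.9 F [ 0.7 -0.6  0.5] gf 0.0
 tool offset cm [-0.04  0.02  7.74] twist z rad -0.0048
```

View pics/c1_sc.png

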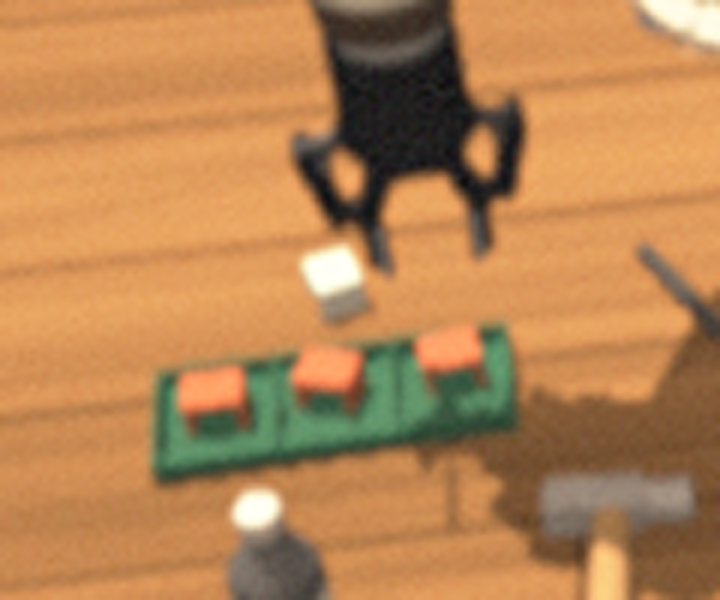

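The fingers (tips at (382,265) and (482,250)) hang above the right-hand clip at (450,350), all three clips are unmoved, and the white one is at (335,270). I'll lower slowly.

Emit:
{"name": "move_arm", "arguments": {"offset": [[0,0,1],[0,0,2],[0,0,2],[0,0,1],[0,0,0]], "twist": [[0,0,0],[0,0,0],[0,0,0],[0,0,0],[0,0,0]], "grip": [0.56,0.56,0.56,0.56,0.56]}}

```text
time: 16.7
ee_pos: [0.4268, -0.2582, 0.0569]
tcp_rot: [179.9, -0.1, -174.3]
wrist_force: [0.2, 0.5, 0.6]
opening: 0.0479
grasp_force: 0.0
```

Emit:
{"name": "move_arm", "arguments": {"offset": [[0,0,0.6],[0,0,0.8],[0,0,0.6],[0,0,0.3],[0,0,0]], "twist": [[0,0,0],[0,0,0],[0,0,0],[0,0,0],[0,0,0]], "grip": [0.56,0.56,0.56,0.56,0.56]}}

```text
time: 17.2
ee_pos: [0.4273, -0.2585, 0.0349]
tcp_rot: [180.0, -0.0, -174.3]
wrist_force: [-0.4, -0.9, 0.0]
opening: 0.0476
grasp_force: 0.0
```

Emit:
{"name": "move_arm", "arguments": {"offset": [[0,0,0],[0,0,0],[0,0,0],[0,0,0],[0,0,0]], "twist": [[0,0,0],[0,0,0],[0,0,0],[0,0,0],[0,0,0]], "grip": [0.3,0.3,0.3,0.3,0.3], "force": 25}}

```text
time: 17.7
ee_pos: [0.4277, -0.2588, 0.0357]
tcp_rot: [-180.0, 0.0, -174.3]
wrist_force: [0.4, 0.1, 3.0]
opening: 0.0355
grasp_force: 24.9
```

Emit:
{"name": "move_arm", "arguments": {"offset": [[0,0,-1],[0,0,-2.5],[0,0,-4],[0,0,-4],[0,0,-3]], "twist": [[0,0,0],[0,0,0],[0,0,0],[0,0,0],[0,0,0]], "grip": [0.3,0.3,0.3,0.3,0.3]}}

```text
time: 18.2
ee_pos: [0.4276, -0.2588, 0.1835]
tcp_rot: [-179.9, 0.1, -174.3]
wrist_force: [0.3, -0.0, -1.1]
opening: 0.0354
grasp_force: 24.8
```

Emit:
{"name": "move_arm", "arguments": {"offset": [[0,0,-1.5],[0,0,-0.5],[0,0,0],[0,0,0]], "twist": [[0,0,0],[0,0,0],[0,0,0],[0,0,0]], "grip": [0.3,0.3,0.3,0.3]}}

```text
time: 18.6
ee_pos: [0.4271, -0.2584, 0.1987]
tcp_rot: [179.9, -0.1, -174.3]
wrist_force: [-0.0, -0.3, -1.4]
opening: 0.0359
grasp_force: 24.8
```

Run:
```python
from h import *
plan(.5908,.0037,.2,5.7)
```

```text
pos [ 0.4271 -0.2584  0.1987] rpy [ 1.799e+02 -1.100e-01 -1.743e+02] t 18.6 open 35.9 F [-0.  -0.3 -1.4] gf 24.8
 tool offset cm [-18.9   24.46  -0.12] twist z rad -0.0
```

Emit:
{"name": "move_arm", "arguments": {"offset": [[-0.76,0.98,0],[-1.51,1.96,0],[-2.27,2.94,0],[-2.65,3.42,0],[-2.65,3.42,0]], "twist": [[0,0,0],[0,0,0],[0,0,0],[0,0,0],[0,0,0]], "grip": [0.3,0.3,0.3,0.3,0.3]}}

```text
time: 19.1
ee_pos: [0.5132, -0.1203, 0.1995]
tcp_rot: [180.0, -0.1, -174.3]
wrist_force: [1.3, -0.7, -0.3]
opening: 0.0356
grasp_force: 24.8
```

Emit:
{"name": "move_arm", "arguments": {"offset": [[-2.65,3.42,0],[-2.27,2.94,0],[-1.89,2.45,0],[-1.51,1.96,0],[-0.74,0.97,0]], "twist": [[0,0,0],[0,0,0],[0,0,0],[0,0,0],[0,0,0]], "grip": [0.3,0.3,0.3,0.3,0.3]}}

```text
time: 19.6
ee_pos: [0.5917, 0.006, 0.199]
tcp_rot: [180.0, -0.1, -174.2]
wrist_force: [0.4, -1.1, -0.8]
opening: 0.0355
grasp_force: 24.8
```

Emit:
{"name": "move_arm", "arguments": {"offset": [[0,0,0],[0,0,1],[0,0,2],[0,0,2],[0,0,0.8]], "twist": [[0,0,0],[0,0,0],[0,0,0],[0,0,0],[0,0,0]], "grip": [0.3,0.3,0.3,0.3,0.3]}}

```text
time: 20.1
ee_pos: [0.5898, 0.0022, 0.1399]
tcp_rot: [180.0, -0.2, -174.4]
wrist_force: [-0.1, 0.1, -1.0]
opening: 0.0355
grasp_force: 24.8
```

Emit:
{"name": "move_arm", "arguments": {"offset": [[0,0,0],[0,0,0],[0,0,0],[0,0,0],[0,0,0]], "twist": [[0,0,0],[0,0,0],[0,0,0],[0,0,0],[0,0,0]], "grip": [0.3,0.3,0.3,0.3,0.3]}}

```text
time: 20.6
ee_pos: [0.5915, 0.0035, 0.1431]
tcp_rot: [180.0, 0.1, -174.3]
wrist_force: [-0.2, 0.0, -1.0]
opening: 0.0357
grasp_force: 24.8
```

Run:
```python
from h import *
b=cam("scene")
save("p1_sc.png",cv2.resize(b["color"][120:240,200:320],(600,600),interpolation=cv2.INTER_CUBIC))
plan(.5908,.0037,.112,5.7)
```

```text
pos [0.5915 0.0035 0.1429] rpy [ 1.7999e+02  4.0000e-02 -1.7430e+02] t 20.65 open 35.5 F [ 0.6 -0.2 -0.6] gf 24.8
 tool offset cm [0.07 0.03 3.09] twist z rad 0.0
```

View pics/p1_sc.png

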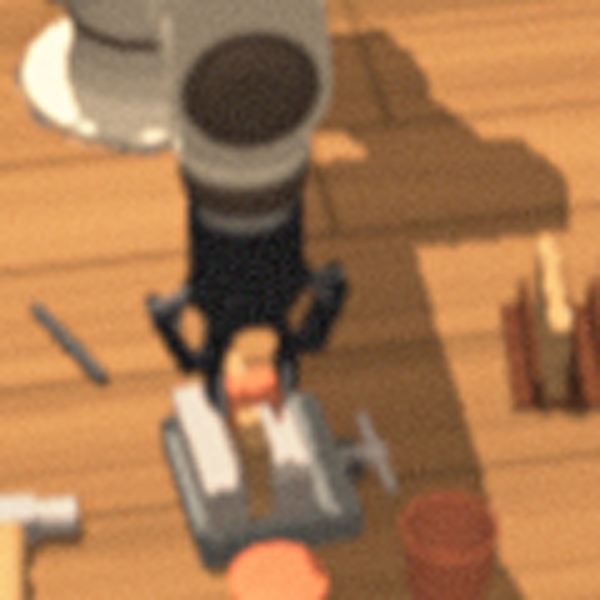

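The clip (250,385) is upright above the bar (250,415), so I'll lower and release it.

Emit:
{"name": "move_arm", "arguments": {"offset": [[0.05,0,0.6],[0,0,0.8],[0,0,0.7],[0,0,0.4],[0,0,0]], "twist": [[0,0,0],[0,0,0],[0,0,0],[0,0,0],[0,0,0]], "grip": [0.3,0.3,0.3,0.3,0.3]}}

```text
time: 21.15
ee_pos: [0.5903, 0.0034, 0.1164]
tcp_rot: [180.0, -0.1, -174.3]
wrist_force: [0.2, -1.5, -0.4]
opening: 0.0355
grasp_force: 24.8
```

Emit:
{"name": "move_arm", "arguments": {"offset": [[0,0,0.3],[0,0,0.2],[0,0,0],[0,0,0]], "twist": [[0,0,0],[0,0,0],[0,0,0],[0,0,0]], "grip": [0.3,0.3,0.3,0.3]}}

```text
time: 21.55
ee_pos: [0.5909, 0.0034, 0.1126]
tcp_rot: [180.0, 0.0, -174.3]
wrist_force: [0.2, -0.1, -0.4]
opening: 0.0358
grasp_force: 24.8
```

Nearly seated. I'll release and lift.

Emit:
{"name": "move_arm", "arguments": {"offset": [[0,0,0.1],[0,0,0],[0,0,0],[0,0,0],[0,0,0]], "twist": [[0,0,0],[0,0,0],[0,0,0],[0,0,0],[0,0,0]], "grip": [0.3,0.56,0.56,0.56,0.56]}}

```text
time: 22.05
ee_pos: [0.5908, 0.0034, 0.1116]
tcp_rot: [180.0, 0.0, -174.3]
wrist_force: [0.8, -0.9, -0.5]
opening: 0.0476
grasp_force: 0.0
```

Emit:
{"name": "move_arm", "arguments": {"offset": [[0,0,-0.8],[0,0,-2],[0,0,-3],[0,0,-3],[0,0,-1.2]], "twist": [[0,0,0],[0,0,0],[0,0,0],[0,0,0],[0,0,0]], "grip": [0.56,0.56,0.56,0.56,0.56]}}

```text
time: 22.55
ee_pos: [0.5915, 0.0034, 0.2153]
tcp_rot: [-180.0, 0.3, -174.3]
wrist_force: [0.7, 0.5, 0.9]
opening: 0.0478
grasp_force: 0.0
```

Run:
```python
from h import *
clips("top",(.38,.52,-.48,-.2));p=clips("scene",(.38,.52,-.48,-.2))
clips("scene",(.48,.64,-.06,.06),(.08,.125))
plan(.4325,-.3335,.21,-17.5)
```

```text
top 111 [ 0.433  -0.3298  0.0278] [ 432.8 -329.5] [36.7 30.7] 70.5 [197. 108.  60.]
top 117 [ 0.4398 -0.3989  0.027 ] [ 440.2 -399.9] [29.8 38.4] 2.6 [189. 103.  57.]
scene 68 [ 0.4327 -0.3344  0.0283] [ 432.2 -336.1] [37.3 33.5] 78.0 [239. 147.  95.]
scene 69 [ 0.4392 -0.4057  0.0282] [ 440.4 -405.4] [37.2 35.8] 2.4 [241. 148.  96.]
scene 214 [ 0.5727 -0.0008  0.0992] [555.6  -2.5] [115.1  37. ] 6.9 [224. 161. 107.]
pos [0.5911 0.0034 0.2117] rpy [ 1.7999e+02  7.0000e-02 -1.7430e+02] t 22.7 open 47.9 F [ 0.1  0.  -0.2] gf 0.0
 tool offset cm [ 19.13 -31.95   0.15] twist z rad 0.4049
```

Emit:
{"name": "move_arm", "arguments": {"offset": [[0.57,-0.96,0],[1.15,-1.92,0],[1.91,-3.2,0],[2.29,-3.83,0],[2.48,-4.15,0]], "twist": [[0,0,0],[0,0,0],[0,0,0],[0,0,0],[0,0,0]], "grip": [0.56,0.56,0.56,0.56,0.56]}}

```text
time: 23.2
ee_pos: [0.5195, -0.1461, 0.2096]
tcp_rot: [179.9, -0.1, -174.2]
wrist_force: [0.4, -1.2, 0.1]
opening: 0.0476
grasp_force: 0.0
```

Emit:
{"name": "move_arm", "arguments": {"offset": [[2.48,-4.15,0],[2.48,-4.15,0],[2.1,-3.51,0],[1.72,-2.88,0],[1.15,-1.92,0]], "twist": [[0,0,0],[0,0,0],[0,0,0],[0,0,0],[0,0,0]], "grip": [0.56,0.56,0.56,0.56,0.56]}}

```text
time: 23.7
ee_pos: [0.4365, -0.322, 0.2097]
tcp_rot: [179.9, -0.1, -174.4]
wrist_force: [0.8, 0.2, -1.0]
opening: 0.0478
grasp_force: 0.0
```

Emit:
{"name": "move_arm", "arguments": {"offset": [[0.77,-1.28,0],[0,0,1],[0,0,2.5],[0,0,3],[0,0,2]], "twist": [[0,0,0.08],[0,0,0.081],[0,0,0.081],[0,0,0.081],[0,0,0.081]], "grip": [0.56,0.56,0.56,0.56,0.56]}}

```text
time: 24.2
ee_pos: [0.4306, -0.333, 0.1227]
tcp_rot: [179.9, -0.2, 162.3]
wrist_force: [0.5, 0.1, -1.0]
opening: 0.0476
grasp_force: 0.0
```

Emit:
{"name": "move_arm", "arguments": {"offset": [[0,0,1],[0,0,0],[0,0,0],[0,0,0],[0,0,0]], "twist": [[0,0,0],[0,0,0],[0,0,0],[0,0,0],[0,0,0]], "grip": [0.56,0.56,0.56,0.56,0.56]}}

```text
time: 24.7
ee_pos: [0.4328, -0.3338, 0.1174]
tcp_rot: [-180.0, 0.1, 162.6]
wrist_force: [0.1, 0.1, -0.1]
opening: 0.0479
grasp_force: 0.0
```

Run:
```python
from h import *
clips("scene",(.38,.52,-.48,-.2))
plan(.4325,-.333,.036,-17.5)
```

```text
scene 67 [ 0.4328 -0.334   0.0286] [ 431.9 -335.2] [37.  31.9] 72.2 [233. 140.  91.]
scene 71 [ 0.4402 -0.4056  0.0283] [ 437.5 -405.4] [36.8 36.1] 2.1 [239. 146.  95.]
pos [ 0.4328 -0.3337  0.1172] rpy [-1.7999e+02  7.0000e-02  1.6258e+02] t 24.75 open 48.0 F [1.1 0.1 0.2] gf 0.0
 tool offset cm [0.06 0.06 8.12] twist z rad 0.0014
```

Emit:
{"name": "move_arm", "arguments": {"offset": [[0.05,0.05,1],[0,0,2],[0,0,2],[0,0,1.2],[0,0,0.6]], "twist": [[0,0,0],[0,0,0],[0,0,0],[0,0,0],[0,0,0]], "grip": [0.56,0.56,0.56,0.56,0.56]}}

```text
time: 25.25
ee_pos: [0.4316, -0.3324, 0.0468]
tcp_rot: [179.9, -0.1, 162.6]
wrist_force: [-0.5, -0.6, -0.3]
opening: 0.0476
grasp_force: 0.0
```

Emit:
{"name": "move_arm", "arguments": {"offset": [[0,0,0.6],[0,0,0.5],[0,0,0.2],[0,0,0],[0,0,0]], "twist": [[0,0,0],[0,0,0],[0,0,0],[0,0,0],[0,0,0]], "grip": [0.56,0.56,0.56,0.56,0.56]}}

```text
time: 25.75
ee_pos: [0.4323, -0.333, 0.0358]
tcp_rot: [180.0, 0.0, 162.6]
wrist_force: [-0.2, 0.6, 0.4]
opening: 0.0479
grasp_force: 0.0
```

Emit:
{"name": "move_arm", "arguments": {"offset": [[0,0,0],[0,0,0],[0,0,0],[0,0,0],[0,0,0]], "twist": [[0,0,0],[0,0,0],[0,0,0],[0,0,0],[0,0,0]], "grip": [0.3,0.3,0.3,0.3,0.3], "force": 25}}

```text
time: 26.25
ee_pos: [0.4324, -0.333, 0.0359]
tcp_rot: [-180.0, 0.0, 162.6]
wrist_force: [-0.8, 0.4, 5.7]
opening: 0.0354
grasp_force: 26.0
```

Emit:
{"name": "move_arm", "arguments": {"offset": [[0,0,-1],[0,0,-2.5],[0,0,-4],[0,0,-4],[0,0,-3]], "twist": [[0,0,0],[0,0,0],[0,0,0],[0,0,0],[0,0,0]], "grip": [0.3,0.3,0.3,0.3,0.3]}}

```text
time: 26.75
ee_pos: [0.4322, -0.3329, 0.1832]
tcp_rot: [-180.0, 0.1, 162.5]
wrist_force: [-0.1, 0.1, -1.2]
opening: 0.0356
grasp_force: 25.4
```

Emit:
{"name": "move_arm", "arguments": {"offset": [[0,0,-1.5],[0,0,-0.5],[0,0,0],[0,0,0],[0,0,0]], "twist": [[0,0,-0.06],[0,0,-0.09],[0,0,-0.1],[0,0,-0.095],[0,0,-0.06]], "grip": [0.3,0.3,0.3,0.3,0.3]}}

```text
time: 27.25
ee_pos: [0.4319, -0.3327, 0.2006]
tcp_rot: [180.0, -0.0, -174.0]
wrist_force: [0.6, -0.3, -2.0]
opening: 0.035
grasp_force: 25.4
```

Run:
```python
from h import *
plan(.557,.0003,.2,5.7)
```

```text
pos [ 0.4319 -0.3327  0.2006] rpy [ 1.7997e+02 -1.0000e-02 -1.7403e+02] t 27.25 open 35.0 F [ 0.6 -0.3 -2. ] gf 25.4
 tool offset cm [-15.9   31.82   0.08] twist z rad 0.0047
```

Emit:
{"name": "move_arm", "arguments": {"offset": [[-0.48,0.95,0],[-0.95,1.91,0],[-1.59,3.18,0],[-1.91,3.82,0],[-2.07,4.14,0]], "twist": [[0,0,0.0047],[0,0,0],[0,0,0],[0,0,0],[0,0,0]], "grip": [0.3,0.3,0.3,0.3,0.3]}}

```text
time: 27.75
ee_pos: [0.4885, -0.1851, 0.2006]
tcp_rot: [180.0, 0.0, -174.7]
wrist_force: [0.1, -0.1, -1.2]
opening: 0.0355
grasp_force: 25.3
```

Emit:
{"name": "move_arm", "arguments": {"offset": [[-2.07,4.14,0],[-2.07,4.14,0],[-1.75,3.5,0],[-1.43,2.86,0],[-0.95,1.91,0]], "twist": [[0,0,0],[0,0,0],[0,0,0],[0,0,0],[0,0,0]], "grip": [0.3,0.3,0.3,0.3,0.3]}}

```text
time: 28.25
ee_pos: [0.555, -0.0112, 0.2005]
tcp_rot: [180.0, -0.0, -174.5]
wrist_force: [-0.6, -0.6, -0.3]
opening: 0.0355
grasp_force: 25.3
```

Emit:
{"name": "move_arm", "arguments": {"offset": [[-0.63,1.27,0],[0,0,0],[0,0,1.5],[0,0,2.5],[0,0,1.2]], "twist": [[0,0,0],[0,0,0],[0,0,0],[0,0,0],[0,0,0]], "grip": [0.3,0.3,0.3,0.3,0.3]}}

```text
time: 28.75
ee_pos: [0.559, -0.0016, 0.1466]
tcp_rot: [180.0, -0.1, -174.6]
wrist_force: [0.2, -0.5, -2.3]
opening: 0.0357
grasp_force: 25.3
```

Emit:
{"name": "move_arm", "arguments": {"offset": [[0,0,0.6],[0,0,0],[0,0,0],[0,0,0],[0,0,0]], "twist": [[0,0,0],[0,0,0],[0,0,0],[0,0,0],[0,0,0]], "grip": [0.3,0.3,0.3,0.3,0.3]}}

```text
time: 29.25
ee_pos: [0.5602, -0.0009, 0.1433]
tcp_rot: [180.0, 0.1, -174.5]
wrist_force: [-0.1, -0.2, -0.9]
opening: 0.0354
grasp_force: 25.3
```

Run:
```python
from h import *
b=cam("scene")
save("p2_sc.png",cv2.resize(b["color"][150:240,210:300],(600,600),interpolation=cv2.INTER_CUBIC))
plan(.557,.0003,.112,5.7)
```

```text
pos [ 0.5602 -0.0009  0.1431] rpy [ 1.7999e+02  6.0000e-02 -1.7452e+02] t 29.3 open 35.4 F [0.8 0.7 0.2] gf 25.3
 tool offset cm [0.31 0.15 3.11] twist z rad -0.0038
```

View pics/p2_sc.png

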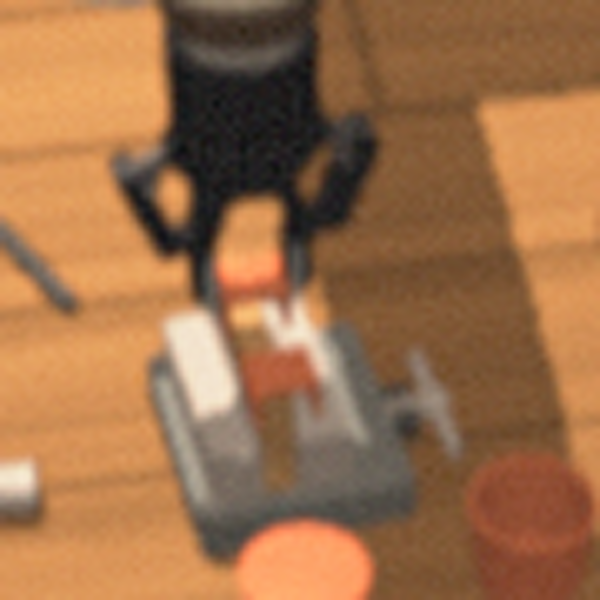

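The first clip is astride the bar at (275,370) and the second hangs above the middle at (250,270). I'll correct 3 mm along the bar and lower.

Emit:
{"name": "move_arm", "arguments": {"offset": [[0.3,0.15,0],[0,0,0],[0,0,0.7],[0,0,0.9],[0,0,0.6]], "twist": [[0,0,-0.0038],[0,0,0],[0,0,0],[0,0,0],[0,0,0]], "grip": [0.3,0.3,0.3,0.3,0.3]}}

```text
time: 29.8
ee_pos: [0.5564, 0.0003, 0.119]
tcp_rot: [180.0, -0.1, -174.3]
wrist_force: [-0.8, -0.5, -2.1]
opening: 0.0353
grasp_force: 25.3
```

Emit:
{"name": "move_arm", "arguments": {"offset": [[0,0,0.4],[0,0,0.3],[0,0,0.1],[0,0,0],[0,0,0]], "twist": [[0,0,0],[0,0,0],[0,0,0],[0,0,0],[0,0,0]], "grip": [0.3,0.3,0.3,0.3,0.3]}}

```text
time: 30.3
ee_pos: [0.557, 0.0003, 0.1127]
tcp_rot: [180.0, 0.0, -174.3]
wrist_force: [-0.7, -0.8, -1.3]
opening: 0.0353
grasp_force: 25.3
```

Emit:
{"name": "move_arm", "arguments": {"offset": [[0,0,0.1],[0,0,0],[0,0,0],[0,0,0],[0,0,0]], "twist": [[0,0,0],[0,0,0],[0,0,0],[0,0,0],[0,0,0]], "grip": [0.3,0.56,0.56,0.56,0.56]}}

```text
time: 30.8
ee_pos: [0.5568, 0.0003, 0.1115]
tcp_rot: [180.0, 0.0, -174.3]
wrist_force: [-0.6, -0.7, 0.5]
opening: 0.0479
grasp_force: 0.0
```

Emit:
{"name": "move_arm", "arguments": {"offset": [[0,0,-0.8],[0,0,-2],[0,0,-3],[0,0,-3],[0,0,-1.2]], "twist": [[0,0,0],[0,0,0],[0,0,0],[0,0,0],[0,0,0]], "grip": [0.56,0.56,0.56,0.56,0.56]}}

```text
time: 31.3
ee_pos: [0.5576, 0.0003, 0.2151]
tcp_rot: [-180.0, 0.2, -174.3]
wrist_force: [0.6, 0.9, -0.8]
opening: 0.0481
grasp_force: 0.0
```

Run:
```python
from h import *
clips("top",(.3,.52,-.52,-.2));clips("scene",(.3,.52,-.52,-.2))
plan(.440,-.4035,.21,3)
```

```text
top 118 [ 0.4396 -0.3988  0.0268] [ 440.3 -399.4] [29.9 37.7] 3.6 [188. 102.  57.]
top 103 [ 0.3355 -0.3292  0.0242] [ 335.  -329.1] [36.  30.3] 17.3 [204. 214. 183.]
scene 51 [ 0.3333 -0.3355  0.0244] [ 332.5 -335.6] [41.7 30.9] 23.2 [252. 249. 228.]
scene 71 [ 0.4389 -0.4053  0.0278] [ 437.4 -405.4] [35.9 36.2] 5.2 [240. 147.  95.]
pos [5.576e-01 3.000e-04 2.135e-01] rpy [-180.     0.2 -174.3] t 31.4 open 47.6 F [ 0.9 -0.2 -0.4] gf 0.0
 tool offset cm [ 15.71 -39.01   0.3 ] twist z rad 0.0471
```

Emit:
{"name": "move_arm", "arguments": {"offset": [[0.47,-1.17,0],[0.79,-1.95,0],[1.26,-3.12,0],[1.57,-3.9,0],[1.73,-4.29,0]], "twist": [[0,0,0],[0,0,0],[0,0,0],[0,0,0],[0,0,0]], "grip": [0.56,0.56,0.56,0.56,0.56]}}

```text
time: 31.9
ee_pos: [0.5118, -0.1504, 0.2095]
tcp_rot: [179.9, -0.1, -174.2]
wrist_force: [1.4, -0.6, -0.5]
opening: 0.0479
grasp_force: 0.0
```

Emit:
{"name": "move_arm", "arguments": {"offset": [[1.73,-4.29,0],[1.73,-4.29,0],[1.73,-4.29,0],[1.57,-3.9,0],[1.26,-3.12,0]], "twist": [[0,0,0],[0,0,0],[0,0,0],[0,0,0],[0,0,0]], "grip": [0.56,0.56,0.56,0.56,0.56]}}

```text
time: 32.4
ee_pos: [0.4509, -0.3573, 0.2093]
tcp_rot: [179.9, -0.1, -174.4]
wrist_force: [0.8, 0.7, -0.6]
opening: 0.0477
grasp_force: 0.0
```

Emit:
{"name": "move_arm", "arguments": {"offset": [[1.1,-2.73,0],[0.77,-1.96,0],[0,0,1.5],[0,0,3],[0,0,3]], "twist": [[0,0,0],[0,0,0],[0,0,0.047],[0,0,0],[0,0,0]], "grip": [0.56,0.56,0.56,0.56,0.56]}}

```text
time: 32.9
ee_pos: [0.4379, -0.4039, 0.1338]
tcp_rot: [179.9, -0.1, -177.0]
wrist_force: [0.4, 0.1, -0.5]
opening: 0.0478
grasp_force: 0.0
```

Emit:
{"name": "move_arm", "arguments": {"offset": [[0,0,1.5],[0,0,0],[0,0,0],[0,0,0],[0,0,0]], "twist": [[0,0,0],[0,0,0],[0,0,0],[0,0,0],[0,0,0]], "grip": [0.56,0.56,0.56,0.56,0.56]}}

```text
time: 33.4
ee_pos: [0.4397, -0.4039, 0.1228]
tcp_rot: [-179.9, 0.1, -177.0]
wrist_force: [0.9, 0.2, -0.5]
opening: 0.0478
grasp_force: 0.0
```

Run:
```python
from h import *
clips("scene",(.38,.52,-.52,-.2))
plan(.440,-.4035,.036,3)
```

```text
scene 70 [ 0.4388 -0.4055  0.0279] [ 438.3 -405.4] [37.8 37.1] 0.3 [242. 148.  96.]
pos [ 0.4397 -0.4038  0.1226] rpy [-1.7994e+02  8.0000e-02 -1.7698e+02] t 33.45 open 48.2 F [-0.3 -0.  -0.4] gf 0.0
 tool offset cm [-0.02  0.04  8.66] twist z rad 0.0003
```

Emit:
{"name": "move_arm", "arguments": {"offset": [[0,0.04,1],[0,0,2],[0,0,2.2],[0,0,1.4],[0,0,0.7]], "twist": [[0,0,0],[0,0,0],[0,0,0],[0,0,0],[0,0,0]], "grip": [0.56,0.56,0.56,0.56,0.56]}}

```text
time: 33.95
ee_pos: [0.4387, -0.4025, 0.0465]
tcp_rot: [179.9, -0.1, -177.0]
wrist_force: [0.5, 0.4, -0.1]
opening: 0.048
grasp_force: 0.0
```

Emit:
{"name": "move_arm", "arguments": {"offset": [[0,0,0.6],[0,0,0.5],[0,0,0.2],[0,0,0],[0,0,0]], "twist": [[0,0,0],[0,0,0],[0,0,0],[0,0,0],[0,0,0]], "grip": [0.56,0.56,0.56,0.56,0.56]}}

```text
time: 34.45
ee_pos: [0.4394, -0.4032, 0.0358]
tcp_rot: [-180.0, 0.0, -177.0]
wrist_force: [0.3, 0.1, 0.3]
opening: 0.0481
grasp_force: 0.0
```

Emit:
{"name": "move_arm", "arguments": {"offset": [[0,0,0],[0,0,0],[0,0,0],[0,0,0],[0,0,0]], "twist": [[0,0,0],[0,0,0],[0,0,0],[0,0,0],[0,0,0]], "grip": [0.3,0.3,0.3,0.3,0.3], "force": 25}}

```text
time: 34.95
ee_pos: [0.4395, -0.4033, 0.036]
tcp_rot: [-180.0, 0.0, -177.0]
wrist_force: [-0.4, -0.0, 6.1]
opening: 0.0354
grasp_force: 25.9
```

Emit:
{"name": "move_arm", "arguments": {"offset": [[0,0,-1],[0,0,-2.5],[0,0,-4],[0,0,-4],[0,0,-3]], "twist": [[0,0,0],[0,0,0],[0,0,0],[0,0,0],[0,0,0]], "grip": [0.3,0.3,0.3,0.3,0.3]}}

```text
time: 35.45
ee_pos: [0.4392, -0.4031, 0.1833]
tcp_rot: [-179.9, 0.1, -177.0]
wrist_force: [-0.2, -0.9, -1.1]
opening: 0.0357
grasp_force: 25.3
```

Emit:
{"name": "move_arm", "arguments": {"offset": [[0,0,-1.5],[0,0,-0.5],[0,0,0],[0,0,0],[0,0,0]], "twist": [[0,0,-0.047],[0,0,0],[0,0,0],[0,0,0],[0,0,0]], "grip": [0.3,0.3,0.3,0.3,0.3]}}

```text
time: 35.95
ee_pos: [0.4389, -0.4027, 0.1989]
tcp_rot: [179.9, -0.1, -174.3]
wrist_force: [0.1, -0.7, -0.9]
opening: 0.0353
grasp_force: 25.3
```

Run:
```python
from h import *
plan(.5232,-.0031,.2,5.7)
```

```text
pos [ 0.4389 -0.4027  0.1989] rpy [ 1.7989e+02 -8.0000e-02 -1.7433e+02] t 35.95 open 35.3 F [ 0.1 -0.7 -0.9] gf 25.3
 tool offset cm [-12.34  38.94  -0.05] twist z rad -0.0005
```

Emit:
{"name": "move_arm", "arguments": {"offset": [[-0.37,1.17,0],[-0.62,1.95,0],[-0.99,3.12,0],[-1.23,3.9,0],[-1.36,4.29,0]], "twist": [[0,0,0],[0,0,0],[0,0,0],[0,0,0],[0,0,0]], "grip": [0.3,0.3,0.3,0.3,0.3]}}

```text
time: 36.45
ee_pos: [0.4701, -0.2532, 0.1998]
tcp_rot: [180.0, -0.0, -174.4]
wrist_force: [1.3, 1.2, -0.2]
opening: 0.0358
grasp_force: 25.3
```

Emit:
{"name": "move_arm", "arguments": {"offset": [[-1.36,4.29,0],[-1.36,4.29,0],[-1.36,4.29,0],[-1.23,3.9,0],[-0.99,3.12,0]], "twist": [[0,0,0],[0,0,0],[0,0,0],[0,0,0],[0,0,0]], "grip": [0.3,0.3,0.3,0.3,0.3]}}

```text
time: 36.95
ee_pos: [0.5129, -0.0479, 0.2001]
tcp_rot: [180.0, -0.0, -174.2]
wrist_force: [0.9, -0.2, -0.2]
opening: 0.0356
grasp_force: 25.3
```

Emit:
{"name": "move_arm", "arguments": {"offset": [[-0.86,2.73,0],[-0.61,1.89,0],[0,0,1.5],[0,0,2.5],[0,0,1.2]], "twist": [[0,0,0],[0,0,0],[0,0,0],[0,0,0],[0,0,0]], "grip": [0.3,0.3,0.3,0.3,0.3]}}

```text
time: 37.45
ee_pos: [0.5221, -0.0025, 0.1461]
tcp_rot: [180.0, -0.2, -174.3]
wrist_force: [0.2, -0.2, -1.2]
opening: 0.0357
grasp_force: 25.3
```

Emit:
{"name": "move_arm", "arguments": {"offset": [[0,0,0.6],[0,0,0],[0,0,0],[0,0,0],[0,0,0]], "twist": [[0,0,0],[0,0,0],[0,0,0],[0,0,0],[0,0,0]], "grip": [0.3,0.3,0.3,0.3,0.3]}}

```text
time: 37.95
ee_pos: [0.5236, -0.0034, 0.1432]
tcp_rot: [180.0, 0.1, -174.3]
wrist_force: [0.1, -0.1, -0.9]
opening: 0.0349
grasp_force: 25.3
```

Run:
```python
from h import *
b=cam("scene")
save("p3_sc.png",cv2.resize(b["color"][150:240,210:300],(600,600),interpolation=cv2.INTER_CUBIC))
plan(.5232,-.0031,.112,5.7)
```

```text
pos [ 0.5236 -0.0034  0.1431] rpy [ 1.7999e+02  6.0000e-02 -1.7431e+02] t 38.0 open 35.6 F [ 0.1 -0.5 -0.7] gf 25.3
 tool offset cm [0.04 0.03 3.11] twist z rad -0.0001
```

View pics/p3_sc.png

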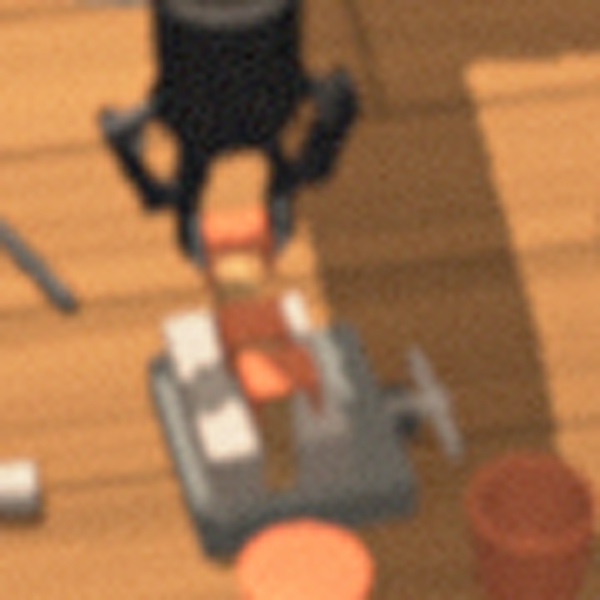

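Two clips sit astride the bar at (250,320) and (275,370), and the third (238,230) is above its near end. Next I lower.

Emit:
{"name": "move_arm", "arguments": {"offset": [[0.03,0.03,0.3],[0,0,0.7],[0,0,0.9],[0,0,0.6],[0,0,0.3]], "twist": [[0,0,0],[0,0,0],[0,0,0],[0,0,0],[0,0,0]], "grip": [0.3,0.3,0.3,0.3,0.3]}}

```text
time: 38.5
ee_pos: [0.5225, -0.0031, 0.1132]
tcp_rot: [180.0, -0.1, -174.3]
wrist_force: [-0.8, 0.2, -0.9]
opening: 0.0354
grasp_force: 25.3
```

Emit:
{"name": "move_arm", "arguments": {"offset": [[0,0,0.2],[0,0,0.1],[0,0,0],[0,0,0],[0,0,0]], "twist": [[0,0,0],[0,0,0],[0,0,0],[0,0,0],[0,0,0]], "grip": [0.3,0.3,0.3,0.3,0.3]}}

```text
time: 39.0
ee_pos: [0.5231, -0.0031, 0.1119]
tcp_rot: [180.0, 0.0, -174.3]
wrist_force: [-2.4, 0.5, 6.0]
opening: 0.0351
grasp_force: 26.0
```

Emit:
{"name": "move_arm", "arguments": {"offset": [[0,0,0],[0,0,0],[0,0,0],[0,0,0],[0,0,0]], "twist": [[0,0,0],[0,0,0],[0,0,0],[0,0,0],[0,0,0]], "grip": [0.3,0.56,0.56,0.56,0.56]}}

```text
time: 39.5
ee_pos: [0.523, -0.003, 0.1113]
tcp_rot: [180.0, -0.0, -174.3]
wrist_force: [-0.6, -0.6, -0.2]
opening: 0.048
grasp_force: 0.0
```

Emit:
{"name": "move_arm", "arguments": {"offset": [[0,0,-0.8],[0,0,-2],[0,0,-3],[0,0,-3],[0,0,-3]], "twist": [[0,0,0],[0,0,0],[0,0,0],[0,0,0],[0,0,0]], "grip": [0.56,0.56,0.56,0.56,0.56]}}

```text
time: 40.0
ee_pos: [0.5228, -0.0031, 0.2312]
tcp_rot: [180.0, 0.0, -174.3]
wrist_force: [0.9, 0.1, 0.2]
opening: 0.0479
grasp_force: 0.0
```

Emit:
{"name": "move_arm", "arguments": {"offset": [[0,3,-1],[0,4,0],[0,4,0],[0,4,0],[0,4,0]], "twist": [[0,0,0],[0,0,0],[0,0,0],[0,0,0],[0,0,0]], "grip": [0.56,0.56,0.56,0.56,0.56]}}

```text
time: 40.5
ee_pos: [0.5038, 0.1875, 0.2403]
tcp_rot: [180.0, 0.1, -174.3]
wrist_force: [1.0, -0.6, 0.5]
opening: 0.048
grasp_force: 0.0
```

Emit:
{"name": "move_arm", "arguments": {"offset": [[3,3,0],[3,0,0],[2,0,0],[0,0,0],[0,0,0]], "twist": [[0,0,0],[0,0,0],[0,0,0],[0,0,0],[0,0,0]], "grip": [0.56,0.56,0.56,0.56,0.56]}}

```text
time: 41.0
ee_pos: [0.4217, 0.208, 0.2403]
tcp_rot: [180.0, 0.1, -174.3]
wrist_force: [0.3, 1.2, -0.0]
opening: 0.048
grasp_force: 0.0
```

Run:
```python
from h import *
a=cam("top");b=cam("scene")
A=cv2.resize(a["color"][165:215,250:310],(400,333),interpolation=cv2.INTER_CUBIC);B=cv2.resize(b["color"][175:235,225:285],(400,400),interpolation=cv2.INTER_CUBIC)
im=np.zeros((400,800,3),np.uint8);im[:333,:400]=A;im[:,400:]=B;save("fin.png",im)
for n,p in(("top",a),("scene",b)):
    w=cloud(p); m=(w[...,0]>.49)&(w[...,0]<.63)&(abs(w[...,1])<.03)&(w[...,2]>.095)&(w[...,2]<.12)
    l,k=nd.label(m); print(n,[(len(w[l==i]),w[l==i].mean(0).round(4).tolist()) for i in range(1,k+1) if (l==i).sum()>20], np.percentile(w[...,2][m],[10,50,90]))
    m=(w[...,0]>.35)&(w[...,0]<.6)&(w[...,1]>.2)&(w[...,1]<.5)&(w[...,2]>.062)&(w[...,2]<.09)
    l,k=nd.label(m); print(" rack",[w[l==i].mean(0).round(4).tolist() for i in range(1,k+1) if (l==i).sum()>20])
```

```text
top [(376, [0.5568, 0.0055, 0.1039])] [0.10041138 0.10406662 0.10713543]
 rack [[0.445, 0.426, 0.0735]]
scene [(235, [0.5621, 0.0003, 0.1043])] [0.10109134 0.10464389 0.10773067]
 rack [[0.4546, 0.2522, 0.0755], [0.4632, 0.3062, 0.0747], [0.4803, 0.4146, 0.0733]]
```

View pics/fin.png

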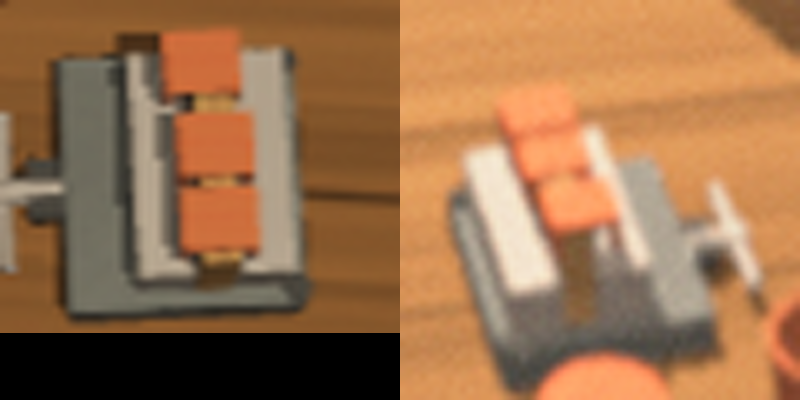

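All three clips sit astride the bar: top view at (200,62), (215,145) and (220,217). The far one sits slightly towards the end, so I'll check its level and how it overlaps the bar.

Run:
```python
from h import *
for n in("top","scene"):
    p=cam(n);w=cloud(p);c=p["color"].astype(int)
    red=(c[...,0]-c[...,1]>65)
    m=red&(w[...,0]>.48)&(w[...,0]<.64)&(abs(w[...,1])<.04)&(w[...,2]>.09)&(w[...,2]<.125)
    P=w[m];a=np.radians(5.7);X=(P[:,0]-.557)*np.cos(a)+P[:,1]*np.sin(a);Y=-(P[:,0]-.557)*np.sin(a)+P[:,1]*np.cos(a)
    for lo,hi in((-.06,-.019),(-.015,.015),(.02,.065)):
        k=(X>lo)&(X<hi); A=np.c_[X[k],Y[k],np.ones(k.sum())]; s=np.linalg.lstsq(A,P[k,2],rcond=None)[0]
        r=cv2.minAreaRect(np.c_[X[k],Y[k]].astype(np.float32)*1000)
        print(n,k.sum(),"X",(X[k].min()*1e3).round(1),(X[k].max()*1e3).round(1),"Y",(Y[k].mean()*1e3).round(1),"z",(P[k,2].mean()*1e3).round(1),"tilt deg",np.degrees(s[:2]).round(1),"rect",np.round(r[0],1),np.round(r[1],1),round(r[2],1))
    pil=(w[...,2]>.093)&(w[...,2]<.103)&~red&(abs(w[...,1])<.04)&(w[...,0]>.48)&(w[...,0]<.64);Q=w[pil];XX=(Q[:,0]-.557)*np.cos(a)+Q[:,1]*np.sin(a);print(" bar X",XX.min().round(4),XX.max().round(4))
    for t in("cup","pot","hammer","bowl","polish","punch"): pass
```

```text
top 111 X -49.2 -19.2 Y 4.1 z 104.4 tilt deg [-0.6  1.1] rect [-34.4   3.6] [34.4 29.8] 88.3
top 100 X -13.4 15.0 Y 3.5 z 104.3 tilt deg [1.  0.4] rect [1.  4.2] [27.9 35. ] 1.7
top 104 X 26.6 55.1 Y 8.0 z 104.7 tilt deg [ 0.5 -1.2] rect [41.   8.7] [34.6 27.3] 86.6
 bar X -0.0544 0.0293
scene 71 X -54.3 -19.6 Y -2.2 z 104.1 tilt deg [-0.5  5.1] rect [-37.1  -1.5] [34.5 35.4] 1.0
scene 67 X -15.0 14.9 Y -2.8 z 104.1 tilt deg [-3.3 -1. ] rect [ 0.  -2.2] [34.2 29.9] 89.5
scene 78 X 22.0 57.8 Y 0.8 z 104.4 tilt deg [-1.2  5.6] rect [39.9  2.2] [35.9 34.4] 0.7
 bar X 0.0045 0.056
```

The far clip is level and on the bar, but it sits about 6 mm nearer the end than planned and 4 mm sideways. I'll regrip it and bring it in.

Run:
```python
from h import *
plan(.5965,.0073,.20,5.7)
```

```text
pos [0.4221 0.2077 0.2394] rpy [ 1.7999e+02 -1.0000e-02 -1.7433e+02] t 41.2 open 48.0 F [ 0.3  0.6 -0. ] gf 0.0
 tool offset cm [-15.37 -21.67   3.93] twist z rad -0.0006
```

Emit:
{"name": "move_arm", "arguments": {"offset": [[-0.77,-1.08,0],[-1.54,-2.17,0],[-2.31,-3.25,0],[-2.77,-3.9,0],[-2.77,-3.9,0]], "twist": [[0,0,0],[0,0,0],[0,0,0],[0,0,0],[0,0,0]], "grip": [0.56,0.56,0.56,0.56,0.56]}}

```text
time: 41.7
ee_pos: [0.5383, 0.0734, 0.2393]
tcp_rot: [180.0, 0.0, -174.3]
wrist_force: [0.2, 0.8, -0.0]
opening: 0.0476
grasp_force: 0.0
```

Emit:
{"name": "move_arm", "arguments": {"offset": [[-2.31,-3.25,0],[-1.84,-2.6,0],[-1.06,-1.52,1],[0,0,2],[0,0,2]], "twist": [[0,0,0],[0,0,0],[0,0,0],[0,0,0],[0,0,0]], "grip": [0.56,0.56,0.56,0.56,0.56]}}

```text
time: 42.2
ee_pos: [0.5964, 0.0065, 0.1877]
tcp_rot: [180.0, -0.0, -174.4]
wrist_force: [-0.0, 0.3, -0.3]
opening: 0.0475
grasp_force: 0.0
```

Emit:
{"name": "move_arm", "arguments": {"offset": [[0,0,1.5],[0,0,0.5],[0,0,0],[0,0,0],[0,0,0]], "twist": [[0,0,0],[0,0,0],[0,0,0],[0,0,0],[0,0,0]], "grip": [0.56,0.56,0.56,0.56,0.56]}}

```text
time: 42.7
ee_pos: [0.5963, 0.0076, 0.1705]
tcp_rot: [180.0, 0.1, -174.3]
wrist_force: [-0.4, 0.6, 0.6]
opening: 0.0482
grasp_force: 0.0
```

Run:
```python
from h import *
plan(.5965,.0073,.114,5.7)
```

```text
pos [0.5963 0.0076 0.1705] rpy [ 1.7999e+02  8.0000e-02 -1.7428e+02] t 42.7 open 48.2 F [-0.4  0.6  0.6] gf 0.0
 tool offset cm [-0.   -0.03  5.65] twist z rad 0.0003
```

Emit:
{"name": "move_arm", "arguments": {"offset": [[0,0,1],[0,0,1.8],[0,0,1.6],[0,0,0.9],[0,0,0.3]], "twist": [[0,0,0],[0,0,0],[0,0,0],[0,0,0],[0,0,0]], "grip": [0.56,0.56,0.56,0.56,0.56]}}

```text
time: 43.2
ee_pos: [0.5955, 0.0076, 0.1122]
tcp_rot: [180.0, -0.1, -174.3]
wrist_force: [0.3, 0.8, -0.4]
opening: 0.0478
grasp_force: 0.0
```

Emit:
{"name": "move_arm", "arguments": {"offset": [[0,0,0],[0,0,0],[0,0,0],[0,0,0]], "twist": [[0,0,0],[0,0,0],[0,0,0],[0,0,0]], "grip": [0.56,0.56,0.56,0.56]}}

```text
time: 43.6
ee_pos: [0.5963, 0.0075, 0.1141]
tcp_rot: [180.0, 0.1, -174.3]
wrist_force: [0.2, 0.3, 0.6]
opening: 0.0483
grasp_force: 0.0
```

Emit:
{"name": "move_arm", "arguments": {"offset": [[0,0,0],[0,0,0],[0,0,0],[0,0,0],[0,0,0]], "twist": [[0,0,0],[0,0,0],[0,0,0],[0,0,0],[0,0,0]], "grip": [0.3,0.3,0.3,0.3,0.3], "force": 20}}

```text
time: 44.1
ee_pos: [0.5962, 0.0076, 0.1139]
tcp_rot: [180.0, 0.1, -174.3]
wrist_force: [-0.2, 0.7, 4.5]
opening: 0.0354
grasp_force: 23.8
```

Emit:
{"name": "move_arm", "arguments": {"offset": [[0,0,-0.4],[0.2,-0.1,0],[0.2,-0.1,0],[0.1,-0.1,0],[0,0,0]], "twist": [[0,0,0],[0,0,0],[0,0,0],[0,0,0],[0,0,0]], "grip": [0.3,0.3,0.3,0.3,0.3]}}

```text
time: 44.6
ee_pos: [0.591, 0.0039, 0.1173]
tcp_rot: [180.0, -0.0, -174.3]
wrist_force: [-0.5, -0.2, -0.3]
opening: 0.0351
grasp_force: 23.2
```

Emit:
{"name": "move_arm", "arguments": {"offset": [[0,0,0.2],[0,0,0.2],[0,0,0],[0,0,0],[0,0,0]], "twist": [[0,0,0],[0,0,0],[0,0,0],[0,0,0],[0,0,0]], "grip": [0.3,0.3,0.3,0.3,0.3]}}

```text
time: 45.1
ee_pos: [0.5915, 0.0041, 0.1139]
tcp_rot: [180.0, 0.1, -174.3]
wrist_force: [-0.8, -0.4, 5.4]
opening: 0.0354
grasp_force: 23.9
```

Emit:
{"name": "move_arm", "arguments": {"offset": [[0,0,0],[0,0,0],[0,0,0],[0,0,0],[0,0,0]], "twist": [[0,0,0],[0,0,0],[0,0,0],[0,0,0],[0,0,0]], "grip": [0.56,0.56,0.56,0.56,0.56]}}

```text
time: 45.6
ee_pos: [0.5913, 0.0041, 0.1133]
tcp_rot: [180.0, -0.0, -174.3]
wrist_force: [-0.2, 0.2, 0.7]
opening: 0.048
grasp_force: 0.0
```

Emit:
{"name": "move_arm", "arguments": {"offset": [[0,0,-0.5],[0,0,-2],[0,0,-3],[0,0,-4],[0,0,-3]], "twist": [[0,0,0],[0,0,0],[0,0,0],[0,0,0],[0,0,0]], "grip": [0.56,0.56,0.56,0.56,0.56]}}

```text
time: 46.1
ee_pos: [0.5913, 0.004, 0.2412]
tcp_rot: [180.0, 0.1, -174.3]
wrist_force: [1.3, 0.5, -0.5]
opening: 0.0478
grasp_force: 0.0
```

Emit:
{"name": "move_arm", "arguments": {"offset": [[2,3,0],[3,4,0],[3,4,0],[3,4,0],[2,3,0]], "twist": [[0,0,0],[0,0,0],[0,0,0],[0,0,0],[0,0,0]], "grip": [0.56,0.56,0.56,0.56,0.56]}}

```text
time: 46.6
ee_pos: [0.4421, 0.1716, 0.2393]
tcp_rot: [180.0, 0.1, -174.3]
wrist_force: [1.3, 0.5, 0.6]
opening: 0.0478
grasp_force: 0.0
```

Emit:
{"name": "move_arm", "arguments": {"offset": [[2,0,0],[4,0,0],[4,0,0],[2,0,0],[0,0,0]], "twist": [[0,0,0],[0,0,0],[0,0,0],[0,0,0],[0,0,0]], "grip": [0.56,0.56,0.56,0.56,0.56]}}

```text
time: 47.1
ee_pos: [0.323, 0.1582, 0.2397]
tcp_rot: [179.9, 0.1, -174.2]
wrist_force: [0.4, 0.8, 0.5]
opening: 0.0479
grasp_force: 0.0
```

Run:
```python
from h import *
F={}
for n in("top","scene"):
    p=cam(n);w=cloud(p);c=p["color"].astype(int);F[n]=p["color"]
    red=(c[...,0]-c[...,1]>65)
    m=red&(w[...,0]>.48)&(w[...,0]<.64)&(abs(w[...,1])<.04)&(w[...,2]>.09)&(w[...,2]<.125)
    P=w[m];a=np.radians(5.7);X=(P[:,0]-.557)*np.cos(a)+P[:,1]*np.sin(a);Y=-(P[:,0]-.557)*np.sin(a)+P[:,1]*np.cos(a)
    for lo,hi in((-.06,-.019),(-.015,.015),(.02,.065)):
        k=(X>lo)&(X<hi); print(n,k.sum(),"X",(X[k].min()*1e3).round(1),(X[k].max()*1e3).round(1),"Y",(Y[k].mean()*1e3).round(1),"z",(P[k,2].mean()*1e3).round(1))
    w0=np.load(n+"0.npz")["w"]; d=(abs(w[...,2]-w0[...,2])>.012).astype(np.uint8); d=cv2.morphologyEx(d,cv2.MORPH_OPEN,np.ones((4,4)))
    l,k=nd.label(d); print([(int((l==i).sum()),w0[l==i].mean(0).round(2).tolist()) for i in range(1,k+1)])
A=F["top"][110:290,60:440];B=F["scene"][140:270,110:370]
im=np.vstack([cv2.resize(A,(633,300),interpolation=cv2.INTER_CUBIC),cv2.resize(B,(633,300),interpolation=cv2.INTER_CUBIC)]);save("end.png",im)
```

```text
top 112 X -49.2 -19.1 Y 4.2 z 104.4
top 100 X -13.8 15.0 Y 4.2 z 104.7
top 108 X 20.7 52.7 Y 4.5 z 104.3
[(399, [nan, nan, nan]), (23172, [nan, nan, nan]), (106, [0.43, -0.33, 0.02]), (100, [nan, nan, nan]), (99, [0.43, -0.26, 0.02]), (186, [nan, nan, nan])]
scene 73 X -54.5 -19.3 Y -2.2 z 104.7
scene 65 X -14.7 15.0 Y -3.2 z 104.4
scene 72 X 20.2 54.1 Y -2.4 z 103.9
[(614, [nan, nan, nan]), (7084, [nan, nan, nan]), (2057, [nan, nan, nan]), (34, [nan, nan, nan]), (34, [0.1, 0.49, 0.31]), (47, [nan, nan, nan]), (64, [0.02, 0.52, 0.23]), (20, [-0.0, 0.66, 0.15]), (119, [nan, nan, nan]), (307, [nan, nan, nan]), (185, [0.48, 0.36, 0.06]), (305, [0.51, 0.01, 0.04]), (54, [0.43, -0.26, 0.02]), (55, [0.43, -0.33, 0.03]), (67, [0.44, -0.4, 0.02])]
```

View pics/end.png

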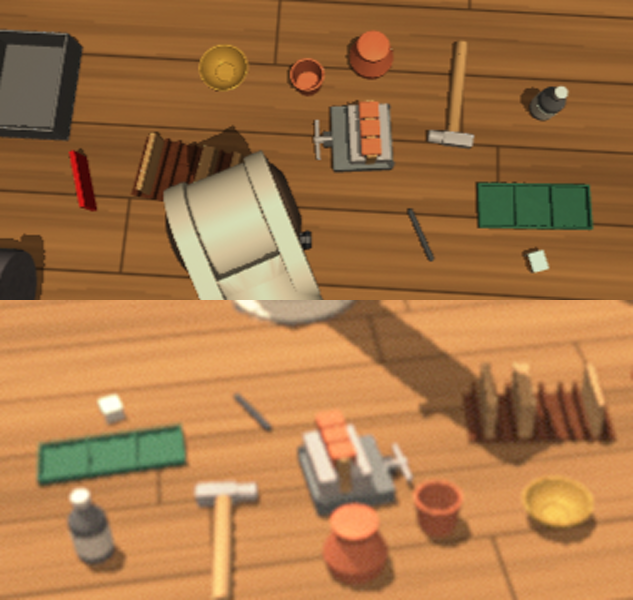

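The clips are evenly astride the bar at (370,110)–(370,150), the tray is empty, three bars stand in the rack, and the bystanders are unmoved. I'm handing in.

```bash
python3 -c "
from workcell import bot
print(bot.job_done())"
```

```text
the job is handed in; nothing more can be done
None
```

The job is handed in with no verdict returned: bar_18 is fully home in the vice, all three copper clips hang upright astride it, the other three bars stand in the rack, and the other things on the bench are unmoved; I tried only bar_18, ruling out bar_22 because the gap measured about 19 mm.

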